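# Put the sharpening stones back in their fitted holders

### The arm

A 6-joint arm with a two-finger parallel gripper is mounted at the origin on a cart in front of the work surface, level with it; the furniture and walls round the work are solid. World frame = base frame: x ahead of the robot, y to its left, z up, the work surface at z = 0. Lengths are in m, angles in rad, forces in N, time in s.
With the tool pointing down it reaches from about 0.35 to 0.975 m from the base axis. Payload 4.9 kg.
Tool frame: the origin (TCP) lies on the centre line of the jaws, within the pads' length; the fingertips stand 14 mm ahead of it and the grasp point (between the pads) lies 5 mm behind it (manip.nose_length is the distance from the TCP to the fingertips, in m); z points along the fingers, y is the line along which they close (so a half turn about z gives the same grasp; the last joint's range is limited). The gripper opens to 85 mm and grips with 20 to 120 N. Pads are 22 mm wide; open, the fingers measure 114 mm over their backs; the gripper's body (76 mm by 85 mm) begins 54 mm behind the grasp point. The pads swing forward as they close: fully open they stand 13 mm farther back than shut.
Start: joints at [1.04, 0.053, 1.613, -0, 1.476, -0.119], TCP at [0.25, 0.573, 0.245] pointing down, gripper open.
Joint ranges: [-3.01, 3.01], [-1.01, 2.22], [0.06, 2.58], [-1.02, 4.17], [0.09, 2.62], [-3.14, 3.14]. Speed limits (rad/s): [2.57, 2.57, 3.14, 3.14, 3.14, 3.14].

### API

Orientations are given as a unit quaternion [w, x, y, z].
In Python, from plant import manip, imaging gives the robot as it stands.
- The arm moves only by the tool play_rows, never from a script. Its argument "commands" is a list of rows, each a list of 6 numbers: the shift along the tool's x, y, z in mm, then the turn, a rotation vector about the tool's x, y, z in degrees. A call has 1 to 5 rows; each row shifts and turns the commanded pose from where the row before left it, along the tool's axes as they then stand; what a row does not reach is not made up. A row lasts 1/12 s, in which the tool goes at most 41.7 mm and 7.16 degrees, less where a joint would pass 70% of its speed; a pose out of reach is approached as far as the arm can. A call is refused whole if a number of a shift passes 41.7 or a number of a turn 7.16, either way. A call with a gripper value outside its range is refused whole. "hand" is the finger opening in mm, from 0 to 85.4, set as the call begins (left out, the last holds). The fingers move at their own pace and stop on an object; the grip force is fixed at half the most. Time passes only in rows, so rows that do not move let the fingers close. It gives the time, the measured TCP pose, the force, the opening and the grip force at its end, in the units of the state.
- manip.state(): the state, without advancing time (a new reading comes with each control period).
- imaging.grab_frame(name): name is "side" or "top" or "wrist"; returns a dict with "image" (400x640x3 uint8, red, green, blue), "fx", "fy", "cx", "cy" (pixels), "R" (3x3) and "t" (3): a world point X has camera coordinates R X + t; the wrist camera has in their place "mount" (4x4, takes a point from camera to tool coordinates, whose origin is the TCP and whose axes are the flange's). Camera axes: x right, y down, z forward; pixel columns grow to the right and rows downward; lengths in m; the calibration is good to about 2 mm. A picture is of the moment at which its call begins: read the wrist's pose just before it. There is no depth.
- manip.job_done(): hands the job in; it is judged then, once.
The state is a dict: "time": time; "joint_pos": joint angles; "joint_vel": joint speeds; "joint_efforts": joint torques, N m; "tool_pos": TCP position; "tool_rot": TCP orientation; "contact_force": force on the tool from outside, world axes, zero at the start; "ft_torque": the same for the moment, N m; "gripper_width": opening from 0.0 (shut) to 1.0 (fully open); "grasp_force": force on a finger pad.
Only numpy, scipy, OpenCV 4.12 (cv2) and the standard library are available. Lean on these libraries where they do the work, as an engineer would, in place of code of your own. Each camera call takes 0.05 s, during which the arm holds its last target. There are 200 camera calls.

### The job

The four sharpening stones were left in a pile after honing. Take the pile apart and put each stone into the wooden holder whose recess is cut for it, so that all four lie flat on the recess floors, the same way up as now. Set them down gently, never letting one drop: they chip.

Things in the scene. Friction and masses are not known exactly. Their poses are not given: they have to be found in the camera images.
- coarse_centre (a point): Big coarse bench stone: plain dark grey block, lighter grey below, 175 (x) x 64 (y) x 25 mm, about 0.6 kg, the bottom of the pile. The point is its centre, 12.5 mm above its underside; z is up, x along its length, y across its width. The stones' corners are eased by 1.5 mm.
- fluted_centre (a point): Fluted gouge stone: short brown block 72 (x) x 50 (y) x 22 mm with three rounded ridges along its top; lies in the pile's middle layer beside the round stone, on one end of the big coarse stone. The point is its centre, 11 mm above its underside; z is up, x along its length, y across its width.
- puck_centre (a point): Round stone: disc 56 mm across and 22 mm thick, brown above and grey below; lies in the pile's middle layer beside the fluted stone, on the other end of the big coarse stone. The point is its centre, 11 mm above its underside; z is up.
- fine_centre (a point): Narrow fine stone: pale grey smooth block 115 (x) x 34 (y) x 20 mm, on top of the pile, bridging the fluted and the round stone. The point is its centre, 10 mm above its underside; z is up, x along its length, y across its width.
- coarse_seat (a point): The biggest holder, for the big coarse stone: fixed wooden block, outside 211 x 100 mm (a 6 mm high foot stands out 3 mm all round), 16 mm high, with a flat-bottomed, cork-lined recess 185 (x) x 74 (y) mm and 6 mm deep, its mouth chamfered 3 mm (about 5 mm of play round the stone). The point is the middle of the recess floor, 10 mm above the bench; x along its length, y across, z up.
- fluted_seat (a point): The small oblong holder, for the fluted stone: fixed wooden block, outside 108 x 86 mm (a 6 mm high foot stands out 3 mm all round), 16 mm high, with a flat-bottomed, cork-lined recess 82 (x) x 60 (y) mm and 6 mm deep, its mouth chamfered 3 mm (about 5 mm of play round the stone). The point is the middle of the recess floor, 10 mm above the bench; x along its length, y across, z up.
- puck_seat (a point): The square holder with the round recess, for the round stone: fixed wooden block, outside 92 x 92 mm (a 6 mm high foot stands out 3 mm all round), 16 mm high, with a flat-bottomed, cork-lined recess 66 mm across and 6 mm deep, its mouth chamfered 3 mm (about 5 mm of play round the stone). The point is the middle of the recess floor, 10 mm above the bench; z up.
- fine_seat (a point): The long narrow holder, for the narrow fine stone: fixed wooden block, outside 151 x 70 mm (a 6 mm high foot stands out 3 mm all round), 16 mm high, with a flat-bottomed, cork-lined recess 125 (x) x 44 (y) mm and 6 mm deep, its mouth chamfered 3 mm (about 5 mm of play round the stone). The point is the middle of the recess floor, 10 mm above the bench; x along its length, y across, z up.
There are look-alikes about, which are no part of the job. Leave any blue, green or orange look-alike of the part that bears puck_centre alone.

How it is judged:
At the end, for the whole second after the job is handed in: Each stone lies in the recess of its own holder: its centre within 9 mm of the recess's middle in plan, its underside within 2.5 mm of the recess floor, level within 0.08 rad and the same way up as at the start, all four at rest (below 0.02 m/s) (horizontal distance between coarse_centre and coarse_seat below 0.009 m and z of coarse_centre in the frame of coarse_seat between 0.01 and 0.015 m and angle between each of coarse_centre, fluted_centre, puck_centre, fine_centre's own z axis and vertical below 0.08 rad and linear speed of each of coarse_stone, fluted_stone, puck_stone, fine_stone below 0.02 m/s and horizontal distance between fluted_centre and fluted_seat below 0.009 m and z of fluted_centre in the frame of fluted_seat between 0.0085 and 0.0135 m and horizontal distance between puck_centre and puck_seat below 0.009 m and z of puck_centre in the frame of puck_seat between 0.0085 and 0.0135 m and horizontal distance between fine_centre and fine_seat below 0.009 m and z of fine_centre in the frame of fine_seat between 0.0075 and 0.0125 m); the robot touches nothing.
It fails at once if the big coarse stone is dropped (moves faster than 0.7 m/s with no finger on it, as after a fall of 25 mm) (linear speed of coarse_stone above 0.7 m/s and contact force between coarse_stone and the fingers below 0.05 N).
It fails at once if the fluted stone is dropped (moves faster than 0.7 m/s with no finger on it, as after a fall of 25 mm) (linear speed of fluted_stone above 0.7 m/s and contact force between fluted_stone and the fingers below 0.05 N).
It fails at once if the round stone is dropped (moves faster than 0.7 m/s with no finger on it, as after a fall of 25 mm) (linear speed of puck_stone above 0.7 m/s and contact force between puck_stone and the fingers below 0.05 N).
It fails at once if the narrow fine stone is dropped (moves faster than 0.7 m/s with no finger on it, as after a fall of 25 mm) (linear speed of fine_stone above 0.7 m/s and contact force between fine_stone and the fingers below 0.05 N).
It also fails if it takes over 115 s, if anything falls off the work surface, if the arm or the gripper's body presses on something with over 40 N, if the wrist force passes 120 N, or if a joint passes its speed limit or range.

## Working session

There is one attempt and no reset: what is moved stays moved. The work goes in short steps, Python scripts to look and compute and a tool call to move; the robot and the scene stay as the last step left them, time stands still between calls to the robot, and variables do not carry over. Pictures are saved under pics/ and viewed, at most 14 in all, crops included, and the job is handed in when it is done.

Besides the shell and the picture viewer there is one more tool, called after ">>>" as name(argument=value, ...) on one line, values as JSON. play_rows: Moves the arm, as the interface text tells. Its arguments: {"type":"object","properties":{"commands":{"type":"array","items":{"type":"array","items":{"type":"number"}}},"hand":{"type":"number"}},"required":["commands"]}

```bash
ls; mkdir -p pics; python3 - <<'E'
from plant import manip, imaging
import cv2,pickle
print(manip.state()); print(manip.nose_length)
d={}
for n in("top","side","wrist"):
    f=imaging.grab_frame(n); d[n]=f
    cv2.imwrite(f"pics/{n}0.png",f["image"][:,:,::-1])
    print(n,{k:v for k,v in f.items() if k!="image"})
pickle.dump(d,open("f0.pkl","wb"))
E
```

```text
pics
{'time': 0.0, 'joint_pos': array([ 1.03999284e+00,  5.33746056e-02,  1.61428735e+00, -1.27925057e-05,
        1.47599308e+00, -1.18991139e-01]), 'joint_vel': array([ 0.00018944, -0.00060489, -0.00094745, -0.00065636, -0.00117084,
       -0.00140786]), 'joint_efforts': array([-9.32474832e-04, -3.93717992e+01, -3.70159185e+01, -1.92567295e-04,
        7.33432593e-03,  1.28542510e-05]), 'tool_pos': array([0.24986605, 0.57223652, 0.24405595]), 'tool_rot': array([-3.23134056e-04,  2.04453570e-01,  9.78875720e-01, -9.79274694e-04]), 'contact_force': array([-0.11097204,  0.10381737, -0.60882042]), 'ft_torque': array([-0.0165417 ,  0.01908625,  0.01857388]), 'grasp_force': 0.0, 'gripper_width': 0.9991510849842249}
0.014
top {'fx': 400.38050220378045, 'fy': 400.38050220378045, 'cx': 315.3722197732883, 'cy': 198.9966105717875, 'R': array([[-0.01158503, -0.99988713, -0.00956672],
       [-0.98182914,  0.01318707, -0.18930834],
       [ 0.18941313,  0.00719975, -0.98187109]]), 't': array([0.03252169, 0.55390679, 1.13828121])}
side {'fx': 493.46142949350804, 'fy': 493.46142949350804, 'cx': 313.0386495834091, 'cy': 197.51996904488695, 'R': array([[ 0.99424929, -0.1065579 , -0.01066598],
       [-0.07314173, -0.60293753, -0.79442849],
       [ 0.07822172,  0.79064009, -0.60726404]]), 't': array([-0.57350525,  0.11859269,  1.21947012])}
wrist {'fx': 275.31739397001127, 'fy': 275.31739397001127, 'cx': 316.85564122479474, 'cy': 199.53232142758475, 'mount': array([[ 6.65327687e-06, -9.64071177e-01, -2.65644058e-01,
         6.76053581e-02],
       [ 9.99999860e-01, -1.34116838e-04,  5.11780520e-04,
        -2.78830988e-04],
       [-5.29020189e-04, -2.65644024e-01,  9.64071041e-01,
        -1.28291656e-01],
       [ 0.00000000e+00,  0.00000000e+00,  0.00000000e+00,
         1.00000000e+00]])}
```

View pics/top0.png

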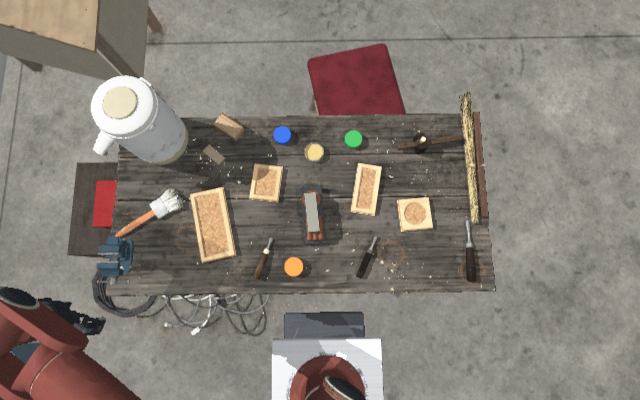

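View pics/side0.png

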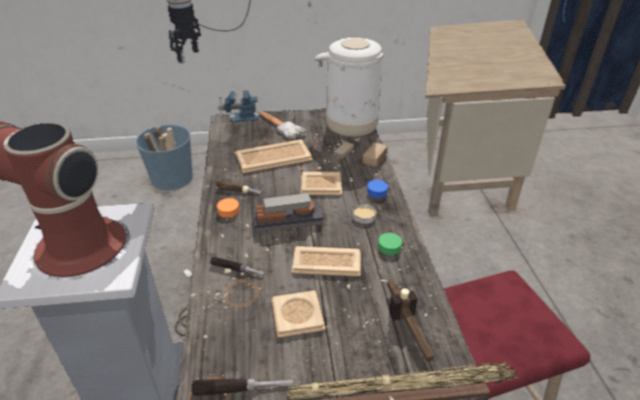

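The top view shows the pile at about (313,213). The holders are coarse (213,225), fluted (266,183), fine (366,190) and puck (414,214). The blue, green, orange and yellow discs are look-alikes. The side view agrees with this.

```bash
cat > h.py <<'E'
import numpy as np, cv2, pickle
from scipy.spatial.transform import Rotation as Ro
def RT(q): return Ro.from_quat([q[1],q[2],q[3],q[0]]).as_matrix()
def cam(f,st=None):
    """centre, cam->world rotation"""
    if "mount" in f:
        M=f["mount"]; R=RT(st["tool_rot"])
        return st["tool_pos"]+R@M[:3,3], R@M[:3,:3]
    R=f["R"]; return -R.T@f["t"], R.T
def ray(f,px,z,st=None):
    px=np.atleast_2d(px).astype(float); c,R=cam(f,st)
    d=np.c_[(px[:,0]-f["cx"])/f["fx"],(px[:,1]-f["cy"])/f["fy"],np.ones(len(px))]@R.T
    return c+d*((z-c[2])/d[:,2])[:,None]
def proj(f,X,st=None):
    c,R=cam(f,st); p=(np.atleast_2d(X)-c)@R
    return np.c_[p[:,0]/p[:,2]*f["fx"]+f["cx"],p[:,1]/p[:,2]*f["fy"]+f["cy"]]
def rect(P):
    """min area rectangle of world points: centre, long, short (mm), long-axis angle deg"""
    (c,(w,h),a)=cv2.minAreaRect((np.asarray(P)[:,:2]*1000).astype(np.float32))
    if w<h: w,h,a=h,w,a+90
    return np.array(c).round(1),round(w,1),round(h,1),round((a+90)%180-90,1)
E
python3 - <<'E'
from h import *
d=pickle.load(open("f0.pkl","rb")); f=d["top"]; im=f["image"]
hsv=cv2.cvtColor(im,cv2.COLOR_RGB2HSV)
m=cv2.inRange(hsv,(8,50,140),(28,200,255))
m[:110]=0;m[300:]=0
n,l,s,c=cv2.connectedComponentsWithStats(m)
for i in range(1,n):
    if s[i,4]>150:
        k=cv2.findContours((l==i).astype(np.uint8),cv2.RETR_EXTERNAL,cv2.CHAIN_APPROX_NONE)[0][0][:,0]
        print(c[i].round(),s[i,4],rect(ray(f,k,0.016)))
print(hsv[213,300:328])
a=cv2.resize(im[180:250,270:360],None,fx=6,fy=6,interpolation=cv2.INTER_CUBIC)
cv2.imwrite("pics/topc.png",a[:,:,::-1])
print(ray(f,[313,213],0.06))
E
```

```text
[470. 165.] 842 (array([ 664.4, -456.4]), 360.6, 31.8, -0.2)
[227. 122.] 229 (array([806.6, 303.3]), 84.3, 41.5, 54.8)
[314. 152.] 256 (array([713.6,  30. ]), 55.7, 53.5, -0.8)
[366. 189.] 1230 (array([ 592.3, -129.8]), 159.2, 75.7, -10.3)
[266. 183.] 1042 (array([616.1, 179.5]), 115.8, 91.9, -7.7)
[212. 224.] 2440 (array([489. , 342.2]), 217.0, 109.6, 12.1)
[414. 214.] 1060 (array([ 512.1, -274.2]), 100.1, 99.3, -85.7)
[135. 223.] 287 (array([492.7, 578.9]), 133.7, 22.6, -57.6)
[293. 266.] 303 (array([358. ,  94.8]), 55.9, 53.6, -0.3)
[[  9  26  69]
 [ 20  22  71]
 [ 20  11  71]
 [110   9  81]
 [115  19  79]
 [100   9  82]
 [ 35  11 134]
 [ 30  16 178]
 [ 30  19 178]
 [ 30  19 179]
 [ 32  19 179]
 [ 25  19 178]
 [ 30  17 176]
 [ 28  17 179]
 [ 28  19 179]
 [ 32  19 176]
 [ 25  17 179]
 [ 28  18 180]
 [ 90  25  52]
 [105   9  57]
 [128  18  58]
 [102  20  63]
 [ 90  16  63]
 [170  13  59]
 [ 17  29  62]
 [ 15  29  71]
 [ 19  30  67]
 [ 13  31  74]]
[[0.51112552 0.03300019 0.06      ]]
```

View pics/topc.png

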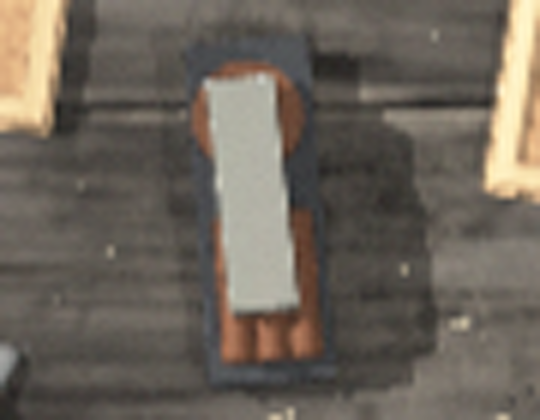

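The crop shows the pale fine stone bridging the puck (far end, crop (248,110)) and the fluted stone (near end, (270,330)), both on the dark coarse stone. I'll fly the wrist camera over the scene for finer measurements.

>>> play_rows(commands=[[-20,-10,0,0,0,0],[-36,-18,0,0,0,0],[-36,-18,0,0,0,0],[-36,-18,0,0,0,0],[-36,-18,0,0,0,-7]], hand=85)

```text
time: 0.57
tool_pos: [0.367, 0.4319, 0.2449]
tool_rot: [-0.0, 0.146, 0.989, -0.0]
contact_force: [1.2, -1.3, -0.3]
gripper_width: 0.995
grasp_force: 0.0
```

>>> play_rows(commands=[[-36,-22,0,0,0,-7],[-36,-24,0,0,0,-7],[-36,-26,0,0,0,-7],[-36,-36,0,0,0,0],[-16,-16,0,0,0,0]])

```text
time: 0.98
tool_pos: [0.5009, 0.306, 0.245]
tool_rot: [0.0, -0.023, 1.0, -0.001]
contact_force: [0.4, 0.1, 0.3]
gripper_width: 0.993
grasp_force: 0.0
```

>>> play_rows(commands=[[0,0,0,0,0,0],[0,0,0,0,0,0],[0,0,0,0,0,0]])

```text
time: 1.23
tool_pos: [0.498, 0.3092, 0.2449]
tool_rot: [-0.001, -0.024, 1.0, 0.0]
contact_force: [0.5, -0.4, -0.8]
gripper_width: 0.993
grasp_force: 0.0
```

```bash
cat > snap.py <<'E'
import sys
from plant import manip, imaging
from h import *
st=manip.state(); f=imaging.grab_frame("wrist"); pickle.dump((f,st),open(sys.argv[1]+".pkl","wb"))
cv2.imwrite(f"pics/{sys.argv[1]}.png",f["image"][:,:,::-1])
R=RT(st["tool_rot"]); print(st["time"],st["tool_pos"].round(4),"yaw",np.degrees(np.arctan2(-R[1,0],-R[0,0])).round(2),"z",R[:,2].round(3))
E
python3 snap.py w1
```

```text
1.2333 [0.498  0.3092 0.2449] yaw 2.81 z [-0.001  0.    -1.   ]
```

View pics/w1.png

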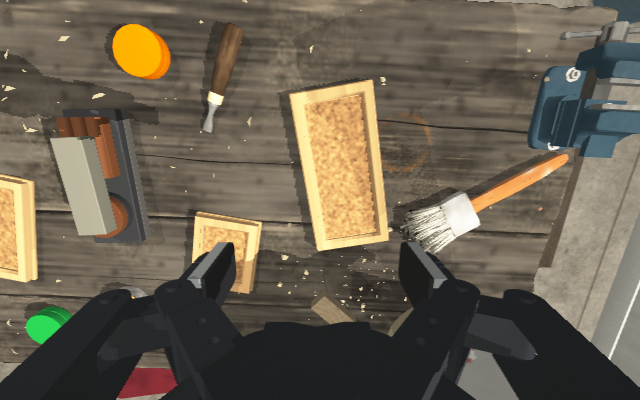

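Wrist view: the coarse holder is fully visible at about (340,165). The fluted holder at (227,245) is partly hidden by a finger, and the pile is at (95,175) at the left. Two more views are needed.

>>> play_rows(commands=[[-15,-20,0,0,0,0],[-26,-33,0,0,0,0],[-26,-33,0,0,0,0],[-26,-33,0,0,0,0],[-26,-33,0,0,0,0]])

```text
time: 1.7
tool_pos: [0.6241, 0.1643, 0.2455]
tool_rot: [0.0, -0.026, 1.0, 0.0]
contact_force: [-0.0, 0.2, 0.1]
gripper_width: 0.996
grasp_force: 0.0
```

>>> play_rows(commands=[[-26,-33,0,0,0,0],[-15,-15,0,0,0,0],[0,0,0,0,0,0],[0,0,0,0,0,0],[0,0,0,0,0,0]])

```text
time: 2.12
tool_pos: [0.6661, 0.12, 0.2451]
tool_rot: [-0.0, -0.025, 1.0, 0.0]
contact_force: [0.1, 0.2, 0.2]
gripper_width: 1.0
grasp_force: 0.0
```

```bash
python3 snap.py w2
```

```text
2.1167 [0.6661 0.12   0.2451] yaw 2.91 z [-0.001  0.    -1.   ]
```

>>> play_rows(commands=[[0,-20,0,0,0,0],[0,-40,0,0,0,0],[0,-40,0,0,0,0],[0,-40,0,0,0,0],[0,-40,0,0,0,0]])

```text
time: 2.58
tool_pos: [0.6752, -0.0607, 0.2458]
tool_rot: [0.0, -0.026, 1.0, 0.0]
contact_force: [-0.6, -0.7, 0.5]
gripper_width: 0.997
grasp_force: 0.0
```

>>> play_rows(commands=[[0,-40,0,0,0,0],[0,-40,0,0,0,0],[0,-40,0,0,0,0],[0,0,0,0,0,0],[0,0,0,0,0,0]])

```text
time: 3.0
tool_pos: [0.6813, -0.1815, 0.2453]
tool_rot: [-0.0, -0.024, 1.0, 0.0]
contact_force: [-0.1, 0.6, 0.1]
gripper_width: 0.994
grasp_force: 0.0
```

>>> play_rows(commands=[[0,0,0,0,0,0]])

```text
time: 3.08
tool_pos: [0.6816, -0.1795, 0.2454]
tool_rot: [-0.0, -0.025, 1.0, 0.0]
contact_force: [0.1, -0.2, 0.5]
gripper_width: 0.998
grasp_force: 0.0
```

```bash
python3 snap.py w3; python3 - <<'E'
from h import *
a=[pickle.load(open(f"w{i}.pkl","rb"))[0]["image"] for i in (2,3)]
cv2.imwrite("pics/w23.png",cv2.resize(np.hstack(a),None,fx=.625,fy=.625,interpolation=cv2.INTER_AREA)[:,:,::-1])
E
```

```text
3.0833 [ 0.6816 -0.1795  0.2454] yaw 2.89 z [-0.     0.001 -1.   ]
```

View pics/w23.png

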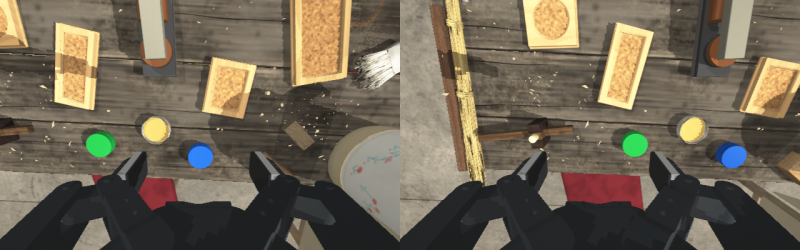

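```bash
cat > hold.py <<'E'
from h import *
rough={"coarse":(.489,.342,"w1"),"fluted":(.616,.180,"w2"),"fine":(.592,-.130,"w2"),"fine2":(.592,-.130,"w3"),"puck":(.512,-.274,"w3")}
tiles=[]
for n,(x,y,w) in rough.items():
    f,st=pickle.load(open(w+".pkl","rb")); im=f["image"]
    hsv=cv2.cvtColor(im,cv2.COLOR_RGB2HSV)
    p=proj(f,[x,y,.01],st)[0]; r=np.hypot(*(proj(f,[x+.12 if n=="coarse" else x+.085,y,.01],st)[0]-p))
    x0,x1=int(max(0,p[0]-r)),int(min(640,p[0]+r));y0,y1=int(max(0,p[1]-r)),int(min(400,p[1]+r))
    t=cv2.resize(im[y0:y1,x0:x1],(260,260)); s=cv2.resize(hsv[y0:y1,x0:x1,1],(260,260))
    tiles.append(np.vstack([t,cv2.cvtColor(s,cv2.COLOR_GRAY2RGB)]))
    pi=p.round().astype(int); print(n,p.round(1)); print(hsv[pi[1],max(0,pi[0]-60):pi[0]+60:3].tolist())
cv2.imwrite("pics/tiles.png",cv2.resize(np.hstack(tiles),(800,320))[:,:,::-1])
E
python3 hold.py
```

```text
coarse [341.7 170.8]
[[19, 57, 135], [20, 60, 137], [19, 54, 132], [18, 57, 134], [18, 59, 86], [16, 50, 86], [18, 50, 86], [17, 121, 196], [24, 92, 254], [25, 85, 254], [25, 86, 254], [20, 118, 246], [17, 133, 240], [21, 122, 251], [20, 123, 250], [18, 127, 245], [18, 130, 244], [19, 124, 248], [17, 129, 241], [16, 132, 235], [19, 125, 249], [19, 126, 247], [17, 133, 237], [17, 134, 238], [15, 139, 215], [16, 136, 231], [16, 140, 204], [16, 135, 228], [16, 138, 218], [15, 136, 150], [17, 120, 161], [22, 106, 250], [20, 111, 246], [17, 114, 223], [20, 59, 78], [16, 69, 89], [18, 82, 127], [15, 95, 105], [16, 92, 100], [15, 96, 104]]
fluted [365.  140.3]
[[17, 55, 131], [17, 53, 129], [18, 52, 128], [18, 57, 126], [17, 49, 119], [19, 51, 80], [19, 54, 80], [18, 55, 79], [17, 88, 101], [17, 121, 225], [24, 91, 254], [23, 97, 253], [23, 99, 252], [15, 136, 220], [18, 130, 244], [18, 130, 243], [17, 130, 242], [17, 132, 237], [17, 132, 239], [18, 126, 247], [19, 124, 248], [17, 136, 235], [15, 138, 212], [21, 122, 251], [18, 130, 246], [19, 124, 249], [21, 121, 251], [20, 123, 250], [16,
[... 1372 characters left out ...]
6], [16, 53, 101], [16, 56, 101], [18, 55, 102], [16, 52, 103]]
puck [243.2  29.3]
[[17, 55, 140], [18, 48, 142], [17, 54, 146], [20, 54, 95], [19, 52, 93], [17, 54, 94], [26, 76, 255], [26, 77, 255], [26, 77, 255], [27, 78, 255], [24, 94, 253], [17, 131, 239], [20, 123, 251], [19, 128, 247], [17, 133, 238], [18, 128, 246], [18, 130, 243], [17, 131, 241], [17, 130, 242], [19, 128, 246], [18, 130, 244], [16, 132, 234], [16, 136, 232], [19, 127, 247], [20, 125, 250], [16, 136, 230], [16, 135, 231], [17, 131, 240], [19, 126, 248], [17, 123, 207], [26, 80, 255], [26, 82, 255], [26, 81, 255], [22, 104, 251], [20, 47, 109], [17, 51, 115], [20, 53, 110], [19, 54, 114], [18, 51, 124], [17, 49, 134]]
```

View pics/tiles.png

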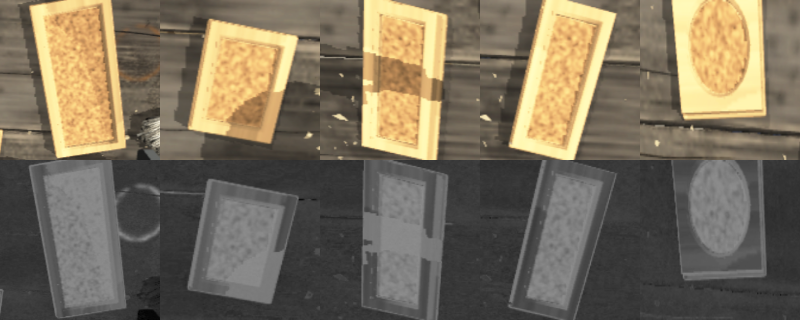

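Tiles: in saturation the cork recess floors stand out from the rims in all five crops, with only minor shadow in the fluted and fine tiles.

```bash
cat > hold2.py <<'E'
from h import *
from hold import rough
size={"coarse":(185,74),"fluted":(82,60),"fine":(125,44),"fine2":(125,44),"puck":(66,66)}
for n,(x,y,w) in rough.items():
    f,st=pickle.load(open(w+".pkl","rb")); hsv=cv2.cvtColor(f["image"],cv2.COLOR_RGB2HSV)
    m=cv2.inRange(hsv,(13,123,100),(22,150,255)); k=np.ones((3,3),np.uint8)
    m=cv2.morphologyEx(cv2.morphologyEx(m,cv2.MORPH_OPEN,k),cv2.MORPH_CLOSE,np.ones((7,7),np.uint8))
    p=proj(f,[x,y,.01],st)[0]
    cs=cv2.findContours(m,cv2.RETR_EXTERNAL,cv2.CHAIN_APPROX_NONE)[0]
    c=max((c for c in cs if cv2.pointPolygonTest(c,tuple(map(float,p)),False)>=0),key=cv2.contourArea)[:,0]
    print(n,size[n],rect(ray(f,c,.010,st)), end=" ")
    if n=="puck": print(cv2.minEnclosingCircle((ray(f,c,.01,st)[:,:2]*1000).astype(np.float32)))
    else: print()
for w in("w2","w3"):
    f,st=pickle.load(open(w+".pkl","rb"));print(w,proj(f,[[.51,.03,.06],[.46,.03,.06],[.43,.03,.02],[.56,.03,.06]],st).round())
E
sed -i '/^cv2.imwrite/d;/print(n/d' hold.py; sed -i 's/; print(n.*//' hold.py; python3 hold2.py
```

```text
coarse (185, 74) (array([490. , 345.1]), 184.2, 75.2, 12.2) 
fluted (82, 60) (array([626.8, 186.9]), 94.3, 72.5, -6.5) 
fine (125, 44) (array([ 594.8, -125.2]), 122.6, 55.7, -8.8) 
fine2 (125, 44) (array([ 593.3, -128.6]), 127.1, 45.8, -10.3) 
puck (66, 66) (array([ 513.6, -275. ]), 64.7, 62.3, -87.1) ((512.5087890625, -275.0337829589844), 33.78132247924805)
w2 [[235.  28.]
 [234. -30.]
 [244. -43.]
 [237.  82.]]
w3 [[532.  28.]
 [546. -31.]
 [523. -44.]
 [520.  81.]]
```

>>> play_rows(commands=[[10,20,4,0,0,0],[12,40,6,0,0,0],[12,40,6,0,0,0],[12,40,6,0,0,0],[12,40,6,0,0,0]])

```text
time: 3.55
tool_pos: [0.6143, -0.0025, 0.2176]
tool_rot: [0.0, -0.026, 1.0, 0.0]
contact_force: [0.5, 0.6, -0.0]
gripper_width: 0.997
grasp_force: 0.0
```

>>> play_rows(commands=[[7,30,2,0,0,0],[0,0,0,0,0,0],[0,0,0,0,0,0],[0,0,0,0,0,0]])

```text
time: 3.88
tool_pos: [0.6071, 0.0245, 0.2161]
tool_rot: [0.0, -0.026, 1.0, -0.0]
contact_force: [0.3, -0.3, 0.5]
gripper_width: 0.994
grasp_force: 0.0
```

```bash
python3 snap.py w4; python3 - <<'E'
from h import *
f,st=pickle.load(open("w4.pkl","rb")); p=proj(f,[.51,.033,.06],st)[0].astype(int); print(p)
y0=max(0,p[1]-110);x0=p[0]-120
cv2.imwrite("pics/w4c.png",cv2.resize(f["image"][y0:p[1]+90,x0:x0+240],None,fx=3,fy=3)[:,:,::-1]); print(x0,y0)
E
```

```text
3.8833 [0.6071 0.0245 0.2161] yaw 2.94 z [ 0.001 -0.    -1.   ]
[330  92]
210 0
```

View pics/w4c.png

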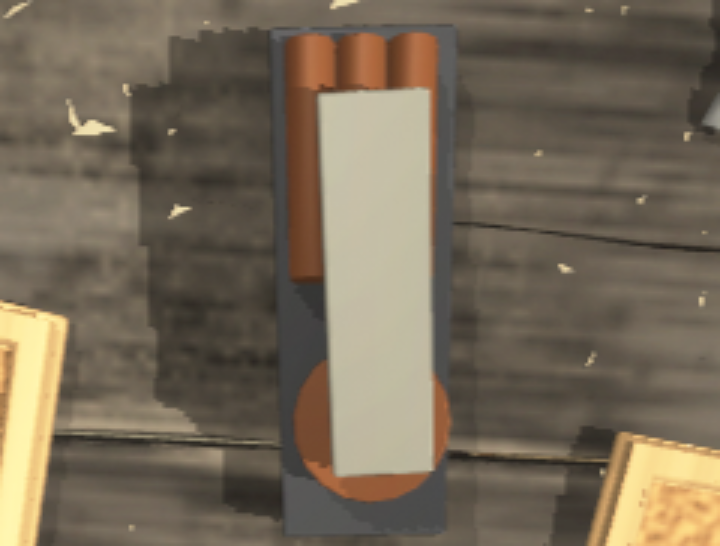

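The crop shows the pile cleanly. The fine stone's corners are at about (320,92), (430,88), (432,470) and (335,476). The puck is centred near (373,425), the fluted ridges are at the top, and the dark coarse block spans (275,28) to (450,535).

```bash
cat > pile.py <<'E'
import sys
from h import *
f,st=pickle.load(open(sys.argv[1]+".pkl","rb")); hsv=cv2.cvtColor(f["image"],cv2.COLOR_RGB2HSV)
def big(m,near):
    m=cv2.morphologyEx(m,cv2.MORPH_OPEN,np.ones((3,3),np.uint8))
    p=proj(f,near,st)[0]
    cs=[c for c in cv2.findContours(m,cv2.RETR_EXTERNAL,cv2.CHAIN_APPROX_NONE)[0] if cv2.contourArea(c)>60]
    return sorted(cs,key=lambda c:-cv2.pointPolygonTest(c,tuple(map(float,p)),True))
near=[.51,.033,.06]
c=big(cv2.inRange(hsv,(15,8,140),(60,50,255)),near)
print("fine 115x34",rect(ray(f,c[0][:,0],.067,st)))
m=cv2.inRange(hsv,(3,110,60),(14,255,255))
for c in big(m,near)[:3]:
    P=ray(f,c[:,0],.047,st); print("brown",cv2.contourArea(c),rect(P),P[:,:2].min(0).round(4),P[:,:2].max(0).round(4),cv2.minEnclosingCircle((P[:,:2]*1000).astype(np.float32)))
m=cv2.inRange(hsv,(95,8,40),(130,70,140))
for c in big(m,near)[:3]: print("dark 175x64",cv2.contourArea(c),rect(ray(f,c[:,0],.025,st)))
E
python3 pile.py w4
```

```text
fine 115x34 (array([514.7,  37.7]), 113.6, 32.8, 5.6)
brown 1447.0 (array([473.1,  30.2]), 72.4, 47.9, 2.9) [0.4358 0.0047] [0.5104 0.053 ] ((473.4620056152344, 30.177003860473633), 42.27421951293945)
brown 515.0 (array([565.6,  30.3]), 54.7, 28.8, 44.9) [0.537  0.0124] [0.5833 0.0587] ((557.4879150390625, 38.34796142578125), 27.40727996826172)
brown 75.0 (array([554.3,  64.3]), 22.9, 4.2, 5.1) [0.543  0.0612] [0.5658 0.0669] ((554.3551635742188, 63.25309753417969), 11.485013961791992)
dark 175x64 361.0 (array([799.3, 261.2]), 42.5, 35.3, -9.8)
dark 175x64 1971.0 (array([ 878.4, -190.5]), 180.3, 95.3, 20.4)
dark 175x64 1080.0 (array([819.9, 314.1]), 76.8, 51.9, 76.7)
```

>>> play_rows(commands=[[0,0,0,0,0,-2.7],[30,8,20,0,0,0],[35,8,20,0,0,0],[25.7,6.2,30,0,0,0],[0,0,30,0,0,0]])

```text
time: 4.35
tool_pos: [0.5114, 0.0365, 0.1143]
tool_rot: [-0.001, -0.048, 0.999, 0.0]
contact_force: [0.5, -0.0, -0.9]
gripper_width: 0.994
grasp_force: 0.0
```

>>> play_rows(commands=[[0,0,20,0,0,0],[0,0,0,0,0,0],[0,0,0,0,0,0]])

```text
time: 4.6
tool_pos: [0.5144, 0.036, 0.0951]
tool_rot: [-0.001, -0.047, 0.999, 0.0]
contact_force: [0.1, -0.3, 0.1]
gripper_width: 0.994
grasp_force: 0.0
```

```bash
cat > go.py <<'E'
import sys
from plant import manip
from h import *
st=manip.state(); p=st["tool_pos"]*1000; R=RT(st["tool_rot"]); yaw=np.degrees(np.arctan2(-R[1,0],-R[0,0]))
x,y,z,a=map(float,sys.argv[1:5]); d=np.array([x,y,z])-p
c,s=np.cos(np.radians(a)),np.sin(np.radians(a))
tr=(-(a-yaw)+180)%360-180
print("t",st["time"],"at",p.round(1),"yaw",yaw.round(2),"tilt",(R[:2,2]*57).round(2),"j",st["joint_pos"].round(2))
print("turn z",round(tr,2),"then shift",np.round([-(c*d[0]+s*d[1]),-s*d[0]+c*d[1],-d[2]],1))
E
python3 go.py 514.7 37.7 68 5.6; python3 snap.py w5; python3 pile.py w5
```

```text
t 4.6 at [514.4  36.   95.1] yaw 5.42 tilt [-0.11  0.  ] j [-0.07 -0.06  1.99 -0.    1.22 -1.74]
turn z -0.18 then shift [-0.4  1.7 27.1]
4.6 [0.5144 0.036  0.0951] yaw 5.42 z [-0.002  0.    -1.   ]
fine 115x34 (array([538.5,  40. ]), 64.6, 32.8, 5.4)
brown 3553.5 (array([471.6,  30.7]), 71.1, 47.6, 3.6) [0.435  0.0051] [0.5083 0.0544] ((471.27142333984375, 30.83636474609375), 41.47856521606445)
brown 525.5 (array([556. ,  17.6]), 43.0, 10.2, 4.1) [0.5342 0.0123] [0.5772 0.0242] ((555.7196044921875, 21.37765121459961), 21.494192123413086)
brown 208.0 (array([551.8,  63.6]), 30.9, 5.8, 7.0) [0.5366 0.0595] [0.5674 0.0669] ((552.014892578125, 61.78584289550781), 15.431589126586914)
dark 175x64 257.5 (array([629.6,  51.4]), 36.6, 15.8, -84.6)
dark 175x64 82.5 (array([548.1, 139.8]), 27.9, 4.3, 44.6)
dark 175x64 786.0 (array([620.2, -44.5]), 43.2, 35.2, 41.1)
```

>>> play_rows(commands=[[0,1.7,10,0,0,0],[0,0,10,0,0,0],[0,0,7,0,0,0],[0,0,0,0,0,0],[0,0,0,0,0,0]])

```text
time: 5.07
tool_pos: [0.5141, 0.0385, 0.0679]
tool_rot: [-0.001, -0.048, 0.999, 0.0]
contact_force: [0.1, 0.2, -0.1]
gripper_width: 0.992
grasp_force: 0.0
```

>>> play_rows(commands=[[0,0,0,0,0,0],[0,0,0,0,0,0],[0,0,0,0,0,0],[0,0,0,0,0,0],[0,0,0,0,0,0]], hand=20)

```text
time: 5.48
tool_pos: [0.5153, 0.0384, 0.0695]
tool_rot: [0.001, -0.048, 0.999, -0.0]
contact_force: [0.5, -0.5, -2.8]
gripper_width: 0.377
grasp_force: 59.6
```

>>> play_rows(commands=[[0,0,0,0,0,0],[0,0,0,0,0,0],[0,0,0,0,0,0]])

```text
time: 5.73
tool_pos: [0.5152, 0.0384, 0.0694]
tool_rot: [0.001, -0.048, 0.999, -0.0]
contact_force: [-0.2, -0.3, 4.7]
gripper_width: 0.378
grasp_force: 60.3
```

>>> play_rows(commands=[[0,0,-4,0,0,0],[0,0,-8,0,0,0],[0,0,-15,0,0,0],[0,0,-25,0,0,0],[0,0,-15,0,0,4]])

```text
time: 6.15
tool_pos: [0.5145, 0.0384, 0.137]
tool_rot: [0.0, -0.013, 1.0, -0.0]
contact_force: [0.1, 0.4, -1.5]
gripper_width: 0.378
grasp_force: 59.9
```

>>> play_rows(commands=[[0,-10,0,0,0,4],[0,-10,0,0,0,4],[0,0,0,0,0,4],[0,0,0,0,0,0],[0,0,0,0,0,0]])

```text
time: 6.57
tool_pos: [0.5139, 0.0185, 0.1352]
tool_rot: [-0.001, 0.091, 0.996, 0.0]
contact_force: [0.7, -0.1, -1.4]
gripper_width: 0.382
grasp_force: 59.9
```

```bash
python3 go.py 593.3 -128.6 80 -10.3; python3 snap.py w6
```

```text
t 6.5667 at [513.9  18.5 135.2] yaw -10.41 tilt [-0.06  0.01] j [-0.11 -0.12  1.97  0.    1.29 -1.5 ]
turn z -0.11 then shift [-104.4 -130.5   55.2]
6.5667 [0.5139 0.0185 0.1352] yaw -10.41 z [-0.001  0.    -1.   ]
```

View pics/w6.png

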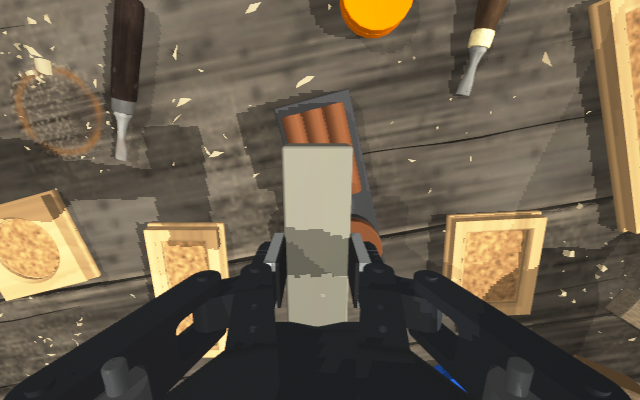

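The fine stone is held straight and centred between the pads. Its near edge is at about (317,146) and the pile below is undisturbed.

>>> play_rows(commands=[[-12,-16,4,0,0,0],[-24,-30,8,0,0,0],[-24,-30,8,0,0,0],[-24,-30,10,0,0,0],[-16,-20,15,0,0,0]])

```text
time: 7.03
tool_pos: [0.592, -0.1266, 0.0917]
tool_rot: [0.002, 0.091, 0.996, -0.001]
contact_force: [0.5, 0.2, -2.0]
gripper_width: 0.38
grasp_force: 60.1
```

>>> play_rows(commands=[[-4.4,-4.5,10,0,0,0],[0,0,0,0,0,0],[0,0,0,0,0,0],[0,0,0,0,0,0]])

```text
time: 7.37
tool_pos: [0.5929, -0.1277, 0.0808]
tool_rot: [-0.0, 0.091, 0.996, 0.0]
contact_force: [-0.3, 0.2, -2.4]
gripper_width: 0.38
grasp_force: 60.1
```

```bash
python3 go.py 593.3 -128.6 33 -10.3; python3 snap.py w7; python3 - <<'E'
from h import *
for n,pts in (("w6",[[317,147]]),):
    f,st=pickle.load(open(n+".pkl","rb")); P=ray(f,pts,st["tool_pos"][2]-.0024,st)[0]
    print("near edge in tool",(RT(st["tool_rot"]).T@(P-st["tool_pos"])*1000).round(1), "want x 57.5")
f,st=pickle.load(open("w7.pkl","rb")); hsv=cv2.cvtColor(f["image"],cv2.COLOR_RGB2HSV)
m=cv2.inRange(hsv,(15,8,140),(60,50,255));m=cv2.morphologyEx(m,cv2.MORPH_OPEN,np.ones((3,3),np.uint8))
c=max(cv2.findContours(m,cv2.RETR_EXTERNAL,cv2.CHAIN_APPROX_NONE)[0],key=cv2.contourArea)[:,0]
P=ray(f,c,st["tool_pos"][2]-.0024,st); print(rect(P), ((P-st["tool_pos"])@RT(st["tool_rot"])*1000).max(0))
cv2.imwrite("pics/w7c.png",cv2.resize(f["image"][60:300,180:460],None,fx=2,fy=2)[:,:,::-1])
E
```

```text
t 7.3667 at [ 592.9 -127.7   80.8] yaw -10.41 tilt [-0.03  0.03] j [-0.33  0.16  1.78  0.    1.2  -1.72]
turn z -0.11 then shift [-0.5 -0.8 47.8]
7.3667 [ 0.5929 -0.1277  0.0808] yaw -10.41 z [-0.     0.001 -1.   ]
near edge in tool [57.1 -0.   2.5] want x 57.5
(array([ 558.3, -121.4]), 44.7, 32.7, -10.4) [57.5791046  16.28141012  2.43885066]
```

View pics/w7c.png

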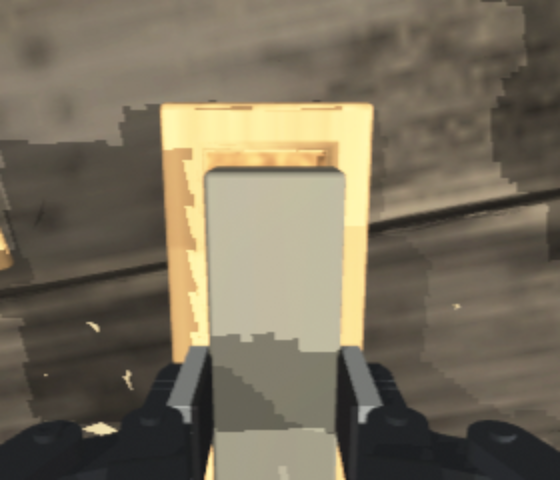

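The fine stone sits centred over its recess in both directions. I'll lower it with a force check.

>>> play_rows(commands=[[-0.5,-0.8,10,0,0,0],[0,0,14,0,0,0],[0,0,10,0,0,0],[0,0,6,0,0,0],[0,0,3,0,0,0]])

```text
time: 7.83
tool_pos: [0.5921, -0.129, 0.0351]
tool_rot: [-0.002, 0.091, 0.996, 0.0]
contact_force: [0.3, -0.0, -3.3]
gripper_width: 0.379
grasp_force: 60.1
```

>>> play_rows(commands=[[0,0,2,0,0,0],[0,0,1,0,0,0],[0,0,1,0,0,0],[0,0,0,0,0,0],[0,0,0,0,0,0]])

```text
time: 8.25
tool_pos: [0.594, -0.1299, 0.0341]
tool_rot: [0.0, 0.092, 0.996, -0.0]
contact_force: [0.5, -0.7, -2.8]
gripper_width: 0.374
grasp_force: 60.1
```

>>> play_rows(commands=[[0,0,0.8,0,0,0],[0,0,0.7,0,0,0],[0,0,0,0,0,0],[0,0,0,0,0,0]])

```text
time: 8.58
tool_pos: [0.5939, -0.1299, 0.0324]
tool_rot: [0.0, 0.092, 0.996, -0.0]
contact_force: [1.0, 0.5, -2.0]
gripper_width: 0.375
grasp_force: 60.2
```

>>> play_rows(commands=[[0,0,0.5,0,0,0],[0,0,0,0,0,0],[0,0,0,0,0,0]])

```text
time: 8.83
tool_pos: [0.5939, -0.1299, 0.0324]
tool_rot: [0.0, 0.091, 0.996, -0.0]
contact_force: [-2.6, 1.0, 4.2]
gripper_width: 0.377
grasp_force: 60.8
```

>>> play_rows(commands=[[0,0,0,0,0,0],[0,0,0,0,0,0],[0,0,0,0,0,0],[0,0,-6,0,0,0],[0,0,-15,0,0,0]], hand=85)

```text
time: 9.25
tool_pos: [0.5918, -0.1291, 0.0505]
tool_rot: [-0.002, 0.092, 0.996, 0.001]
contact_force: [-0.4, -0.3, 0.2]
gripper_width: 0.992
grasp_force: 0.0
```

>>> play_rows(commands=[[0,0,-30,0,0,0],[0,0,-40,0,0,0],[0,36,-30,0,0,-3],[0,40,0,0,0,-5],[0,40,0,0,0,-5]])

```text
time: 9.67
tool_pos: [0.609, -0.0185, 0.1537]
tool_rot: [0.004, -0.023, 1.0, -0.001]
contact_force: [0.3, 0.3, -0.7]
gripper_width: 0.993
grasp_force: 0.0
```

>>> play_rows(commands=[[6,40,0,0,0,0],[0,10,0,0,0,0],[0,0,0,0,0,0],[0,0,0,0,0,0],[0,0,0,0,0,0]])

```text
time: 10.08
tool_pos: [0.5985, 0.0298, 0.1494]
tool_rot: [0.0, -0.021, 1.0, -0.0]
contact_force: [-0.2, 0.2, -1.1]
gripper_width: 0.996
grasp_force: 0.0
```

```bash
python3 snap.py w8; sed -i 's/^near=.*/near=[float(v) for v in sys.argv[2:5]] if len(sys.argv)>4 else [.51,.033,.06]/' pile.py; echo A; python3 pile.py w8 .593 -.129 .03|head -1; echo B; python3 pile.py w8 .557 .038 .047
```

```text
10.0833 [0.5985 0.0298 0.1494] yaw 2.44 z [ 0.    -0.001 -1.   ]
A
fine 115x34 (array([ 594.6, -107.1]), 74.9, 28.7, -10.5)
B
fine 115x34 (array([690.6,  10.4]), 20.0, 5.0, 37.6)
brown 3369.0 (array([556. ,  39.3]), 54.9, 54.4, -41.1) [0.5289 0.0122] [0.5838 0.0671] ((556.37353515625, 39.49003219604492), 27.754833221435547)
brown 5980.5 (array([476.8,  30.8]), 65.8, 48.0, 3.6) [0.4434 0.0052] [0.5106 0.0566] ((476.309326171875, 30.55689239501953), 39.94426727294922)
dark 175x64 393.0 (array([738. , 215.5]), 35.0, 28.7, -8.3)
dark 175x64 845.0 (array([ 790.5, -120.6]), 140.0, 28.5, 19.7)
dark 175x64 81.5 (array([778.5, 191.9]), 22.4, 8.2, 0.9)
```

View pics/w8.png

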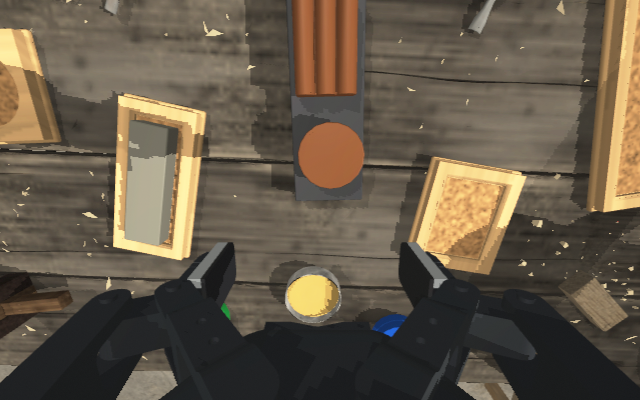

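The view shows the fine stone lying in its holder at (150,185). The puck at (331,155) is free on the coarse stone, and the whole fluted holder is at (467,215).

```bash
python3 go.py 556.4 39.4 90 3; python3 - <<'E'
from h import *
f,st=pickle.load(open("w8.pkl","rb")); hsv=cv2.cvtColor(f["image"],cv2.COLOR_RGB2HSV).astype(int)
H,S,V=hsv[...,0],hsv[...,1],hsv[...,2]
m=(((V>232)&(S>=117))|(S>=127))&(H>12)&(H<23)&(V>90); m=m.astype(np.uint8)*255
m=cv2.morphologyEx(cv2.morphologyEx(m,cv2.MORPH_OPEN,np.ones((3,3),np.uint8)),cv2.MORPH_CLOSE,np.ones((7,7),np.uint8)); m=cv2.morphologyEx(m,cv2.MORPH_OPEN,np.ones((7,7),np.uint8))
for c in cv2.findContours(m,cv2.RETR_EXTERNAL,cv2.CHAIN_APPROX_NONE)[0]:
    if cv2.pointPolygonTest(c,(467.,215.),False)>=0: print("recess 82x60",rect(ray(f,c[:,0],.01,st)))
o=((H>12)&(H<32)&(S>65)&(V>115)).astype(np.uint8)*255
o=cv2.morphologyEx(o,cv2.MORPH_OPEN,np.ones((7,7),np.uint8))
for c in cv2.findContours(o,cv2.RETR_EXTERNAL,cv2.CHAIN_APPROX_NONE)[0]:
    if cv2.pointPolygonTest(c,(467.,215.),False)>=0: print("outer 108x86",rect(ray(f,c[:,0],.016,st)))
E
```

```text
t 10.1333 at [598.5  29.5 149.3] yaw 2.4 tilt [ 0.01 -0.03] j [-0.07  0.07  1.76 -0.    1.31 -1.69]
turn z -0.6 then shift [41.5 12.1 59.3]
recess 82x60 (array([618.4, 181. ]), 82.3, 58.9, -7.0)
outer 108x86 (array([616.2, 176.8]), 111.9, 96.0, -7.8)
```

>>> play_rows(commands=[[20,6,20,0,0,-0.6],[21.5,6,25,0,0,0],[0,0,20,0,0,0],[0,0,18,0,0,0],[0,0,12,0,0,0]])

```text
time: 10.55
tool_pos: [0.555, 0.0395, 0.0521]
tool_rot: [-0.001, -0.026, 1.0, -0.0]
contact_force: [0.2, -0.4, 0.5]
gripper_width: 0.995
grasp_force: 0.0
```

>>> play_rows(commands=[[0,0,6,0,0,0],[0,0,0,0,0,0],[0,0,0,0,0,0]])

```text
time: 10.8
tool_pos: [0.557, 0.0404, 0.0489]
tool_rot: [0.0, -0.027, 1.0, -0.0]
contact_force: [0.0, -1.1, 0.6]
gripper_width: 0.992
grasp_force: 0.0
```

```bash
python3 go.py 556.4 39.4 42.6 3
```

```text
t 10.8 at [557.   40.4  48.9] yaw 3.05 tilt [ 0.04 -0.01] j [-0.06  0.1   1.91 -0.    1.13 -1.68]
turn z 0.05 then shift [ 0.6 -0.9  6.3]
```

>>> play_rows(commands=[[0.6,-0.9,4,0,0,0],[0,0,2.3,0,0,0],[0,0,0,0,0,0],[0,0,0,0,0,0]])

```text
time: 11.13
tool_pos: [0.5559, 0.04, 0.0423]
tool_rot: [0.0, -0.027, 1.0, -0.0]
contact_force: [-0.3, -0.2, -0.3]
gripper_width: 0.994
grasp_force: 0.0
```

>>> play_rows(commands=[[0,0,0,0,0,0],[0,0,0,0,0,0],[0,0,0,0,0,0],[0,0,0,0,0,0],[0,0,0,0,0,0]], hand=40)

```text
time: 11.55
tool_pos: [0.5564, 0.04, 0.0428]
tool_rot: [0.001, -0.027, 1.0, -0.0]
contact_force: [0.7, 0.8, 3.4]
gripper_width: 0.631
grasp_force: 63.8
```

>>> play_rows(commands=[[0,0,0,0,0,0],[0,0,0,0,0,0]])

```text
time: 11.72
tool_pos: [0.5564, 0.0401, 0.0428]
tool_rot: [0.001, -0.027, 1.0, -0.0]
contact_force: [-0.2, 0.2, 5.0]
gripper_width: 0.63
grasp_force: 63.8
```

>>> play_rows(commands=[[0,0,-4,0,0,0],[0,0,-8,0,0,0],[0,0,-20,0,0,0],[0,0,-25,0,0,0],[0,0,-10,0,0,0]])

```text
time: 12.13
tool_pos: [0.5568, 0.0399, 0.1118]
tool_rot: [0.002, -0.027, 1.0, -0.0]
contact_force: [1.9, 0.2, 0.3]
gripper_width: 0.628
grasp_force: 63.4
```

>>> play_rows(commands=[[0,-20,0,0,0,0],[0,-40,0,0,0,0],[0,-40,0,0,0,0],[6,-40,0,0,0,0],[6,-40,0,0,0,0]])

```text
time: 12.55
tool_pos: [0.5528, -0.1418, 0.1086]
tool_rot: [-0.0, -0.027, 1.0, 0.0]
contact_force: [0.7, -0.1, -1.7]
gripper_width: 0.629
grasp_force: 63.5
```

>>> play_rows(commands=[[6,-40,0,0,0,0],[6,-40,0,0,0,0],[6,-30,0,0,0,0],[0,-15,0,0,0,0],[0,0,0,0,0,0]])

```text
time: 12.97
tool_pos: [0.5417, -0.2691, 0.1088]
tool_rot: [-0.0, -0.025, 1.0, -0.0]
contact_force: [-0.5, 0.2, -1.2]
gripper_width: 0.628
grasp_force: 63.4
```

>>> play_rows(commands=[[0,0,0,0,0,0],[0,0,0,0,0,0]])

```text
time: 13.13
tool_pos: [0.5421, -0.2648, 0.1084]
tool_rot: [-0.0, -0.027, 1.0, 0.001]
contact_force: [-0.6, -0.2, -1.4]
gripper_width: 0.628
grasp_force: 63.5
```

```bash
python3 go.py 512.8 -275.0 45 3; python3 snap.py w9
```

```text
t 13.1333 at [ 542.1 -264.8  108.4] yaw 3.15 tilt [-0.05  0.07] j [-0.58  0.12  1.78  0.    1.24 -2.2 ]
turn z 0.15 then shift [29.8 -8.7 63.4]
13.1333 [ 0.5421 -0.2648  0.1084] yaw 3.15 z [-0.001  0.001 -1.   ]
```

View pics/w9.png

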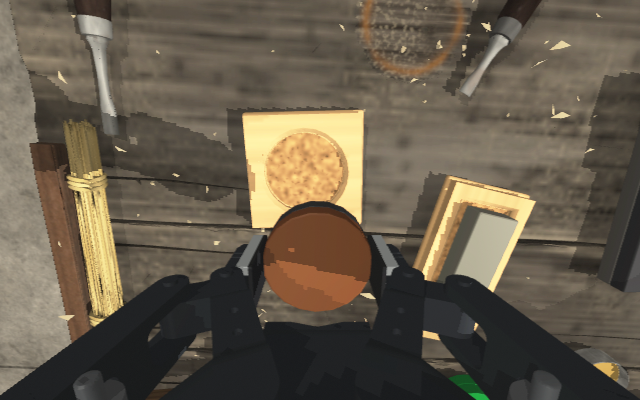

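The puck is held level at (318,257), and the empty round recess is visible at (306,170). I'll refine both positions.

```bash
python3 - <<'E'
from h import *
f,st=pickle.load(open("w9.pkl","rb")); hsv=cv2.cvtColor(f["image"],cv2.COLOR_RGB2HSV).astype(int)
H,S,V=hsv[...,0],hsv[...,1],hsv[...,2]
def big(m,p):
    m=cv2.morphologyEx(cv2.morphologyEx(m.astype(np.uint8)*255,cv2.MORPH_OPEN,np.ones((3,3),np.uint8)),cv2.MORPH_CLOSE,np.ones((7,7),np.uint8))
    return [c for c in cv2.findContours(m,cv2.RETR_EXTERNAL,cv2.CHAIN_APPROX_NONE)[0] if cv2.pointPolygonTest(c,p,False)>=0][0][:,0]
P=ray(f,big((((V>232)&(S>=117))|(S>=127))&(H>12)&(H<23)&(V>90),(306.,170.)),.01,st)
print("recess",rect(P),P.min(0),P.max(0),cv2.minEnclosingCircle((P[:,:2]*1000).astype(np.float32)))
P=ray(f,big((H<14)&(S>110)&(V>80),(318.,257.)),st["tool_pos"][2]+.0042,st)
print("puck",cv2.minEnclosingCircle((P[:,:2]*1000).astype(np.float32)),P.min(0),P.max(0))
E
```

```text
recess (array([ 511., -277.]), 64.3, 59.2, -78.4) [ 0.4793698  -0.30845112  0.01      ] [ 0.54299952 -0.24450721  0.01      ] ((511.93865966796875, -277.1042175292969), 33.69978332519531)
puck ((541.7944946289062, -264.6994934082031), 27.751602172851562) [ 0.51474695 -0.29120474  0.1125831 ] [ 0.56953877 -0.23809942  0.1125831 ]
```

>>> play_rows(commands=[[12,-4,8,0,0,0],[12,-4,14,0,0,0],[6.7,-1.8,16,0,0,0],[0,0,16,0,0,0],[0,0,12,0,0,0]])

```text
time: 13.6
tool_pos: [0.5105, -0.2763, 0.0409]
tool_rot: [-0.001, -0.027, 1.0, 0.001]
contact_force: [-0.5, 0.0, -1.3]
gripper_width: 0.635
grasp_force: 63.5
```

>>> play_rows(commands=[[0,0,6,0,0,0],[0,0,3,0,0,0],[0,0,2,0,0,0],[0,0,1,0,0,0],[0,0,0,0,0,0]])

```text
time: 14.02
tool_pos: [0.5126, -0.2778, 0.0316]
tool_rot: [0.0, -0.027, 1.0, -0.0]
contact_force: [0.0, -0.3, -1.6]
gripper_width: 0.625
grasp_force: 63.5
```

```bash
python3 go.py 512 -276.3 27.8 3
```

```text
t 14.0167 at [ 512.6 -277.8   31.6] yaw 3.12 tilt [ 0.05 -0.04] j [-0.62  0.18  1.86 -0.    1.1  -2.25]
turn z 0.12 then shift [0.6 1.6 3.8]
```

>>> play_rows(commands=[[0,1,1.5,0,0,0],[0,0,1.5,0,0,0],[0,0,0.5,0,0,0],[0,0,0,0,0,0],[0,0,0,0,0,0]])

```text
time: 14.43
tool_pos: [0.5123, -0.2767, 0.0278]
tool_rot: [0.0, -0.027, 1.0, -0.0]
contact_force: [0.6, 0.9, -0.2]
gripper_width: 0.634
grasp_force: 63.7
```

>>> play_rows(commands=[[0,0,0.7,0,0,0],[0,0,0,0,0,0],[0,0,0,0,0,0]])

```text
time: 14.68
tool_pos: [0.5123, -0.2767, 0.0278]
tool_rot: [0.0, -0.027, 1.0, -0.0]
contact_force: [-2.3, 1.9, 4.8]
gripper_width: 0.629
grasp_force: 64.4
```

>>> play_rows(commands=[[0,0,0,0,0,0],[0,0,0,0,0,0],[0,0,0,0,0,0],[0,0,-8,0,0,0],[0,0,-20,0,0,0]], hand=85)

```text
time: 15.1
tool_pos: [0.5099, -0.2752, 0.0521]
tool_rot: [-0.003, -0.027, 1.0, 0.002]
contact_force: [-0.8, 0.6, 0.0]
gripper_width: 0.994
grasp_force: 0.0
```

>>> play_rows(commands=[[0,0,-35,0,0,0],[-10,12,-35,0,0,0],[-12,30,-20,0,0,0],[-12,39,0,0,0,0],[-12,39,0,0,0,0]])

```text
time: 15.52
tool_pos: [0.5533, -0.1543, 0.1485]
tool_rot: [0.003, -0.026, 1.0, -0.001]
contact_force: [0.7, -0.2, -0.1]
gripper_width: 0.994
grasp_force: 0.0
```

>>> play_rows(commands=[[-10,40,0,0,0,0],[-10,40,0,0,0,0],[-6,40,0,0,0,0],[-3,40,0,0,0,0],[0,27,0,0,0,0]])

```text
time: 15.93
tool_pos: [0.5704, 0.0372, 0.1455]
tool_rot: [0.0, -0.028, 1.0, 0.0]
contact_force: [-0.4, -0.6, 0.7]
gripper_width: 0.993
grasp_force: 0.0
```

>>> play_rows(commands=[[0,0,0,0,0,0],[0,0,0,0,0,0],[0,0,0,0,0,0]])

```text
time: 16.18
tool_pos: [0.5704, 0.0335, 0.1451]
tool_rot: [0.0, -0.027, 1.0, -0.0]
contact_force: [-0.6, -1.4, 0.2]
gripper_width: 0.995
grasp_force: 0.0
```

```bash
python3 snap.py w10; python3 pile.py w10 .473 .030 .047; python3 go.py 473 30 120 -86.5
python3 - <<'E'
from h import *
a=[pickle.load(open("w10.pkl","rb"))[0]["image"]]
cv2.imwrite("pics/w10s.png",a[0][:,:,::-1])
E
```

```text
16.1833 [0.5704 0.0335 0.1451] yaw 3.11 z [ 0.    -0.001 -1.   ]
fine 115x34 (array([445. , 138.6]), 30.9, 6.2, -24.3)
brown 6139.5 (array([472.1,  30.7]), 71.2, 48.0, 3.8) [0.4353 0.0053] [0.5089 0.0564] ((472.48699951171875, 30.912256240844727), 41.7883415222168)
dark 175x64 1120.0 (array([ 760.5, -107.6]), 132.4, 55.6, 38.2)
dark 175x64 355.0 (array([702.9, 217. ]), 32.1, 27.0, -7.7)
dark 175x64 116.0 (array([743.5, 192.3]), 27.4, 13.5, 5.1)
t 16.2333 at [570.4  33.  145.1] yaw 3.05 tilt [ 0.02 -0.03] j [-0.07  0.01  1.83 -0.    1.3  -1.7 ]
turn z 89.55 then shift [  2.9 -97.4  25.1]
```

View pics/w10.png

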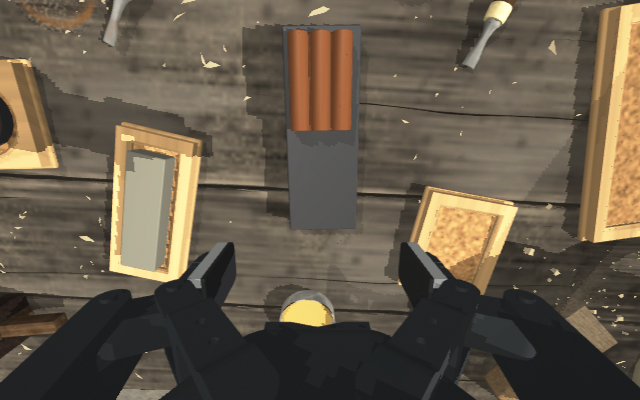

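The fluted stone is alone on the coarse block, with its centre near (320,80). I'll turn the hand 90° to take it by its flat ends.

>>> play_rows(commands=[[20,0,5,0,0,0],[30,0,5,0,0,0],[30,0,5,0,0,0],[18,0,5,0,0,7],[0,0,5,0,0,7]])

```text
time: 16.65
tool_pos: [0.4694, 0.0274, 0.1187]
tool_rot: [-0.001, 0.099, 0.995, -0.0]
contact_force: [0.1, 0.2, 0.0]
gripper_width: 0.997
grasp_force: 0.0
```

>>> play_rows(commands=[[0,0,0,0,0,7],[0,0,0,0,0,7],[0,0,0,0,0,7],[0,0,0,0,0,7],[0,0,0,0,0,7]])

```text
time: 17.07
tool_pos: [0.4726, 0.0272, 0.12]
tool_rot: [0.0, 0.394, 0.919, -0.0]
contact_force: [-0.2, 0.1, 1.4]
gripper_width: 0.996
grasp_force: 0.0
```

>>> play_rows(commands=[[0,0,0,0,0,7],[0,0,0,0,0,7],[0,0,0,0,0,7],[0,0,0,0,0,7],[0,0,0,0,0,7]])

```text
time: 17.48
tool_pos: [0.4726, 0.0272, 0.12]
tool_rot: [0.0, 0.652, 0.758, -0.0]
contact_force: [0.0, 0.2, 0.7]
gripper_width: 0.997
grasp_force: 0.0
```

>>> play_rows(commands=[[0,0,0,0,0,5.3],[0,0,0,0,0,0],[0,0,0,0,0,0],[0,0,0,0,0,0]])

```text
time: 17.82
tool_pos: [0.4725, 0.0279, 0.1199]
tool_rot: [0.0, 0.683, 0.73, -0.0]
contact_force: [0.5, -0.5, 0.2]
gripper_width: 0.994
grasp_force: 0.0
```

```bash
python3 go.py 472.3 30.8 70 -86.2
```

```text
t 17.8167 at [472.5  27.9 119.9] yaw -86.16 tilt [ 0.   -0.01] j [-0.1  -0.21  2.07 -0.    1.27 -0.17]
turn z 0.04 then shift [ 2.9 -0.  49.9]
```

>>> play_rows(commands=[[2.9,0,15,0,0,0],[0,0,25,0,0,0],[0,0,20,0,0,0],[0,0,10,0,0,0],[0,0,6,0,0,0]])

```text
time: 18.23
tool_pos: [0.4711, 0.0315, 0.0421]
tool_rot: [-0.001, 0.683, 0.73, -0.001]
contact_force: [-0.1, 0.5, 0.0]
gripper_width: 0.996
grasp_force: 0.0
```

>>> play_rows(commands=[[0,0,5,0,0,0],[0,0,0,0,0,0],[0,0,0,0,0,0]])

```text
time: 18.48
tool_pos: [0.4729, 0.0315, 0.0395]
tool_rot: [0.0, 0.683, 0.73, 0.0]
contact_force: [0.0, -0.5, -0.3]
gripper_width: 0.994
grasp_force: 0.0
```

>>> play_rows(commands=[[0,0,0,0,0,0],[0,0,0,0,0,0],[0,0,0,0,0,0],[0,0,0,0,0,0],[0,0,0,0,0,0]], hand=55)

```text
time: 18.9
tool_pos: [0.4738, 0.0315, 0.0405]
tool_rot: [0.001, 0.683, 0.73, 0.001]
contact_force: [0.3, 0.7, 6.8]
gripper_width: 0.826
grasp_force: 70.4
```

>>> play_rows(commands=[[0,0,0,0,0,0],[0,0,0,0,0,0]])

```text
time: 19.07
tool_pos: [0.4738, 0.0315, 0.0405]
tool_rot: [0.001, 0.683, 0.73, 0.001]
contact_force: [0.3, -0.0, 6.5]
gripper_width: 0.82
grasp_force: 70.4
```

>>> play_rows(commands=[[0,0,-4,0,0,0],[0,0,-8,0,0,0],[0,0,-20,0,0,0],[0,0,-25,0,0,5.4],[0,0,-13,0,0,5.4]])

```text
time: 19.48
tool_pos: [0.4728, 0.0316, 0.1112]
tool_rot: [0.001, 0.75, 0.661, 0.001]
contact_force: [0.5, -0.1, -0.8]
gripper_width: 0.822
grasp_force: 69.5
```

>>> play_rows(commands=[[15,11,0,0,0,0],[27,20,0,0,0,0],[27,20,0,0,0,0],[27,20,0,0,0,0],[20,17,0,0,0,0]])

```text
time: 19.9
tool_pos: [0.5744, 0.1378, 0.1088]
tool_rot: [-0.0, 0.749, 0.663, -0.0]
contact_force: [1.4, -0.5, -1.7]
gripper_width: 0.824
grasp_force: 69.4
```

>>> play_rows(commands=[[10,10,0,0,0,0],[0,0,0,0,0,0],[0,0,0,0,0,0],[0,0,0,0,0,0]])

```text
time: 20.23
tool_pos: [0.5838, 0.1442, 0.1082]
tool_rot: [-0.0, 0.749, 0.663, -0.001]
contact_force: [0.5, 0.1, -1.4]
gripper_width: 0.822
grasp_force: 69.5
```

```bash
python3 snap.py w11;  python3 go.py 618.4 181 26 -97
```

```text
20.2333 [0.5838 0.1442 0.1082] yaw -97.01 z [-0.002 -0.001 -1.   ]
t 20.2833 at [583.8 144.  108.3] yaw -97.03 tilt [-0.08 -0.02] j [ 0.12  0.12  1.78 -0.    1.24  0.24]
turn z -0.03 then shift [40.9 29.9 82.3]
```

View pics/w11.png

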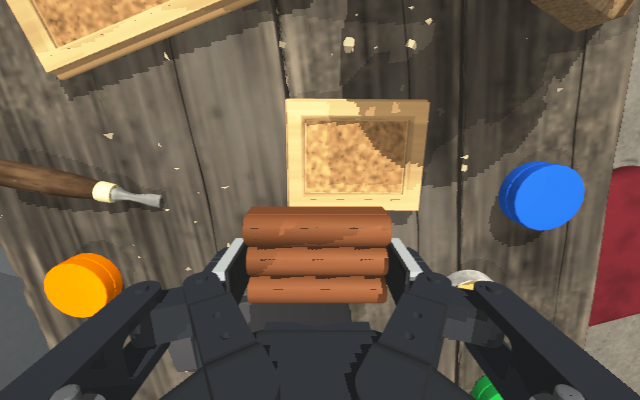

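The fluted stone is held square and level at about (318,255), and its recess lies ahead at (357,157). One refinement of both.

```bash
python3 - <<'E'
from h import *
f,st=pickle.load(open("w11.pkl","rb")); hsv=cv2.cvtColor(f["image"],cv2.COLOR_RGB2HSV).astype(int)
H,S,V=hsv[...,0],hsv[...,1],hsv[...,2]
def big(m,p,o=3):
    m=cv2.morphologyEx(cv2.morphologyEx(m.astype(np.uint8)*255,cv2.MORPH_OPEN,np.ones((3,3),np.uint8)),cv2.MORPH_CLOSE,np.ones((7,7),np.uint8)); m=cv2.morphologyEx(m,cv2.MORPH_OPEN,np.ones((o,o),np.uint8))
    return [c for c in cv2.findContours(m,cv2.RETR_EXTERNAL,cv2.CHAIN_APPROX_NONE)[0] if cv2.pointPolygonTest(c,p,False)>=0][0][:,0]
c=big((((V>232)&(S>=117))|(S>=127))&(H>12)&(H<23)&(V>90),(357.,157.),9)
print("recess",rect(ray(f,c,.01,st)),c.min(0),c.max(0))
for h in (.0045,-.0015):
  P=(ray(f,big((H<14)&(S>110)&(V>50),(318.,255.)),st["tool_pos"][2]+h,st)-st["tool_pos"])@RT(st["tool_rot"])*1000
  print("stone in tool",P.min(0).round(1),P.max(0).round(1))
E
```

```text
recess (array([619. , 180.4]), 80.5, 57.8, -7.0) [306 121] [406 192]
stone in tool [-22.2 -36.7  -4.6] [29.9 35.5 -4.4]
stone in tool [-26.6 -38.4   1.4] [28.1 37.2  1.6]
```

>>> play_rows(commands=[[12,9,8,0,0,0],[16,12,14,0,0,0],[13,9.3,16,0,0,0],[0,0,16,0,0,0],[0,0,12,0,0,0]])

```text
time: 20.7
tool_pos: [0.6191, 0.1812, 0.0415]
tool_rot: [-0.0, 0.749, 0.663, -0.001]
contact_force: [-0.7, 0.3, -1.1]
gripper_width: 0.825
grasp_force: 69.5
```

>>> play_rows(commands=[[0,0,7,0,0,0],[0,0,3,0,0,0],[0,0,2,0,0,0],[0,0,1,0,0,0],[0,0,0,0,0,0]])

```text
time: 21.12
tool_pos: [0.6204, 0.1815, 0.0306]
tool_rot: [0.0, 0.749, 0.662, 0.001]
contact_force: [0.2, 1.1, -1.9]
gripper_width: 0.821
grasp_force: 69.5
```

```bash
python3 go.py 618.8 180.7 25.5 -97
```

```text
t 21.1167 at [620.4 181.5  30.6] yaw -97.02 tilt [0.07 0.01] j [ 0.17  0.31  1.7  -0.    1.13  0.29]
turn z -0.02 then shift [-1.  -1.4  5.1]
```

>>> play_rows(commands=[[0,-1.4,2,0,0,0],[0,0,1.5,0,0,0],[0,0,0,0,0,0],[0,0,0,0,0,0]])

```text
time: 21.45
tool_pos: [0.6185, 0.1819, 0.0263]
tool_rot: [0.0, 0.749, 0.663, -0.0]
contact_force: [0.0, 0.1, -2.8]
gripper_width: 0.819
grasp_force: 69.5
```

>>> play_rows(commands=[[0,0,0.8,0,0,0],[0,0,0,0,0,0],[0,0,0,0,0,0]])

```text
time: 21.7
tool_pos: [0.6187, 0.1819, 0.0256]
tool_rot: [0.0, 0.749, 0.663, 0.0]
contact_force: [-1.0, 0.8, -2.0]
gripper_width: 0.823
grasp_force: 69.5
```

>>> play_rows(commands=[[0,0,0.7,0,0,0],[0,0,0,0,0,0],[0,0,0,0,0,0]])

```text
time: 21.95
tool_pos: [0.6188, 0.182, 0.0255]
tool_rot: [0.0, 0.749, 0.663, 0.0]
contact_force: [-3.0, -0.5, 3.8]
gripper_width: 0.824
grasp_force: 70.2
```

>>> play_rows(commands=[[0,0,0,0,0,0],[0,0,0,0,0,0],[0,0,0,0,0,0],[0,0,-8,0,0,0],[0,0,-20,0,0,0]], hand=85)

```text
time: 22.37
tool_pos: [0.616, 0.1814, 0.0498]
tool_rot: [-0.002, 0.749, 0.663, -0.003]
contact_force: [0.9, 0.6, -0.3]
gripper_width: 0.994
grasp_force: 0.0
```

>>> play_rows(commands=[[0,0,-35,0,0,0],[-20,0,-35,0,0,0],[-40,0,-10,0,0,0],[-40,0,-10,0,0,0],[-30,0,-10,0,0,-7]])

```text
time: 22.78
tool_pos: [0.6028, 0.0508, 0.1548]
tool_rot: [0.001, 0.706, 0.708, 0.0]
contact_force: [-0.2, -0.0, -0.8]
gripper_width: 0.991
grasp_force: 0.0
```

>>> play_rows(commands=[[0,0,0,0,0,-7],[0,0,0,0,0,-7],[0,0,0,0,0,-7],[0,0,0,0,0,-7],[0,0,0,0,0,-7]])

```text
time: 23.2
tool_pos: [0.6028, 0.0527, 0.1534]
tool_rot: [0.0, 0.459, 0.888, 0.0]
contact_force: [-0.3, 0.5, -0.4]
gripper_width: 0.995
grasp_force: 0.0
```

>>> play_rows(commands=[[0,0,0,0,0,-7],[0,0,0,0,0,-7],[0,0,0,0,0,-7],[0,0,0,0,0,-7],[0,0,0,0,0,-7]])

```text
time: 23.62
tool_pos: [0.6028, 0.0529, 0.1534]
tool_rot: [0.0, 0.171, 0.985, 0.0]
contact_force: [0.5, -0.5, 1.4]
gripper_width: 0.996
grasp_force: 0.0
```

>>> play_rows(commands=[[0,0,0,0,0,-7],[0,0,0,0,0,-7],[0,0,0,0,0,-7],[0,0,0,0,0,-2.8],[0,0,0,0,0,0]])

```text
time: 24.03
tool_pos: [0.6028, 0.0529, 0.1533]
tool_rot: [0.0, -0.034, 0.999, -0.0]
contact_force: [-0.2, 0.9, 0.6]
gripper_width: 0.993
grasp_force: 0.0
```

>>> play_rows(commands=[[0,0,0,0,0,0],[0,0,0,0,0,0]])

```text
time: 24.2
tool_pos: [0.6028, 0.0529, 0.1531]
tool_rot: [0.0, -0.033, 0.999, 0.0]
contact_force: [0.0, 0.6, 0.2]
gripper_width: 0.998
grasp_force: 0.0
```

```bash
python3 snap.py w12; python3 go.py 500 33 100 3.8; python3 - <<'E'
from h import *
f,st=pickle.load(open("w12.pkl","rb")); hsv=cv2.cvtColor(f["image"],cv2.COLOR_RGB2HSV)
p=proj(f,[[.51,.035,.025],[.47,.03,.025]],st); print(p.round(), [hsv[int(q[1]),int(q[0])] for q in p])
E
```

```text
24.2 [0.6028 0.0529 0.1531] yaw 3.73 z [ 0.  0. -1.]
t 24.25 at [602.8  52.9 153. ] yaw 3.75 tilt [ 0.01 -0.  ] j [-0.04  0.08  1.74 -0.    1.32 -1.67]
turn z -0.05 then shift [103.8 -13.   53. ]
[[303.  93.]
 [300.  41.]] [array([15,  5, 96], dtype=uint8), array([165,   5, 100], dtype=uint8)]
```

View pics/w12.png

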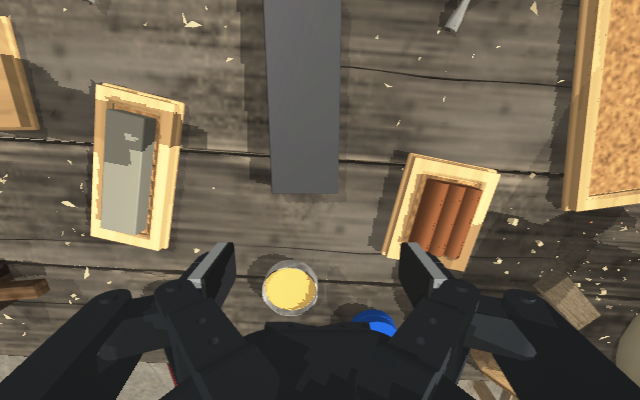

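The fluted stone lies in its holder at (450,215). The coarse stone is bare with its far end at (305,192), but its near end is outside the frame, so I'll step toward the base to measure all of it.

>>> play_rows(commands=[[15,-4,0,0,0,0],[25,-5,-10,0,0,0],[15,-4,-15,0,0,0],[0,0,0,0,0,0],[0,0,0,0,0,0]])

```text
time: 24.67
tool_pos: [0.5492, 0.0361, 0.1789]
tool_rot: [0.001, -0.033, 0.999, -0.0]
contact_force: [-0.2, 0.5, 0.6]
gripper_width: 0.997
grasp_force: 0.0
```

>>> play_rows(commands=[[0,0,0,0,0,0]])

```text
time: 24.75
tool_pos: [0.5491, 0.0363, 0.1778]
tool_rot: [0.0, -0.033, 0.999, 0.0]
contact_force: [-0.4, 0.1, 0.4]
gripper_width: 0.993
grasp_force: 0.0
```

```bash
python3 snap.py w13; cat > co.py <<'E'
import sys
from h import *
f,st=pickle.load(open(sys.argv[1]+".pkl","rb")); hsv=cv2.cvtColor(f["image"],cv2.COLOR_RGB2HSV)
m=cv2.inRange(hsv,(0,0,60),(180,22,140)); m[330:]=0
m=cv2.morphologyEx(m,cv2.MORPH_OPEN,np.ones((9,9),np.uint8))
p=proj(f,[.51,.035,.025],st)[0]
for c in cv2.findContours(m,cv2.RETR_EXTERNAL,cv2.CHAIN_APPROX_NONE)[0]:
    if cv2.pointPolygonTest(c,tuple(map(float,p)),False)>=0:
        print(c[:,0].min(0),c[:,0].max(0)); P=ray(f,c[:,0],.025,st); print("175x64",rect(P)); print((cv2.boxPoints(cv2.minAreaRect((P[:,:2]*1000).astype(np.float32)))).round(1).tolist())
E
python3 co.py w12; python3 co.py w13; python3 go.py 509 34 70 3.8
```

```text
24.75 [0.5491 0.0363 0.1778] yaw 3.78 z [ 0.001  0.    -1.   ]
[263   0] [340 193]
175x64 (array([520.3,  35.5]), 160.1, 63.2, 3.7)
[[438.29998779296875, 61.79999923706055], [442.3999938964844, -1.2000000476837158], [602.2000122070312, 9.199999809265137], [598.0999755859375, 72.30000305175781]]
[285  63] [351 235]
175x64 (array([513.3,  35. ]), 172.3, 63.1, 3.8)
[[425.20001220703125, 60.79999923706055], [429.3999938964844, -2.200000047683716], [601.2999877929688, 9.199999809265137], [597.2000122070312, 72.0999984741211]]
t 24.8 at [548.9  36.4 177.3] yaw 3.79 tilt [-0.02  0.01] j [-0.07 -0.07  1.85  0.    1.36 -1.71]
turn z -0.01 then shift [ 40.    0.3 107.3]
```

>>> play_rows(commands=[[12,1,20,0,0,0],[24,0,30,0,0,0],[0,0,35,0,0,0],[0,0,30,0,0,0],[0,0,22,0,0,0]])

```text
time: 25.22
tool_pos: [0.5107, 0.0352, 0.037]
tool_rot: [-0.002, -0.033, 0.999, 0.0]
contact_force: [-0.7, 0.5, -0.9]
gripper_width: 0.996
grasp_force: 0.0
```

>>> play_rows(commands=[[0,0,10,0,0,0],[0,0,8,0,0,0],[0,0,0,0,0,0],[0,0,0,0,0,0]])

```text
time: 25.55
tool_pos: [0.5136, 0.0349, 0.0235]
tool_rot: [0.0, -0.033, 0.999, -0.0]
contact_force: [0.8, 0.4, 0.2]
gripper_width: 0.991
grasp_force: 0.0
```

```bash
python3 go.py 512.9 35 16 3.8
```

```text
t 25.55 at [513.6  34.9  23.5] yaw 3.81 tilt [ 0.05 -0.  ] j [-0.08  0.04  2.02  0.    1.07 -1.71]
turn z 0.01 then shift [0.7 0.2 7.5]
```

>>> play_rows(commands=[[0.5,0,4,0,0,0],[0,0,3.5,0,0,0],[0,0,0,0,0,0],[0,0,0,0,0,0]])

```text
time: 25.88
tool_pos: [0.5125, 0.0348, 0.0157]
tool_rot: [0.0, -0.033, 0.999, -0.0]
contact_force: [0.0, 0.5, 0.2]
gripper_width: 1.0
grasp_force: 0.0
```

>>> play_rows(commands=[[0,0,0,0,0,0],[0,0,0,0,0,0],[0,0,0,0,0,0],[0,0,0,0,0,0],[0,0,0,0,0,0]], hand=45)

```text
time: 26.3
tool_pos: [0.5128, 0.0348, 0.016]
tool_rot: [0.001, -0.033, 0.999, -0.0]
contact_force: [-0.8, 0.1, 5.8]
gripper_width: 0.734
grasp_force: 69.2
```

>>> play_rows(commands=[[0,0,0,0,0,0],[0,0,0,0,0,0]])

```text
time: 26.47
tool_pos: [0.5128, 0.0348, 0.016]
tool_rot: [0.001, -0.033, 0.999, -0.0]
contact_force: [-1.2, 0.1, 6.3]
gripper_width: 0.735
grasp_force: 69.3
```

>>> play_rows(commands=[[0,0,-3,0,0,0],[0,0,-5,0,0,0],[0,0,-10,0,0,0],[0,0,-15,0,0,0],[0,0,-20,0,0,0]])

```text
time: 26.88
tool_pos: [0.5099, 0.0349, 0.0668]
tool_rot: [-0.003, -0.033, 0.999, 0.0]
contact_force: [0.3, -0.1, -6.3]
gripper_width: 0.73
grasp_force: 68.0
```

>>> play_rows(commands=[[0,0,-20,0,0,0],[0,0,-15,0,0,0],[0,0,0,0,0,0],[0,0,0,0,0,0]])

```text
time: 27.22
tool_pos: [0.5125, 0.0348, 0.104]
tool_rot: [0.001, -0.033, 0.999, -0.0]
contact_force: [0.2, 0.4, -6.1]
gripper_width: 0.731
grasp_force: 68.3
```

```bash
python3 go.py 490 345.1 60 12.2; python3 snap.py w14; python3 - <<'E'
from h import *
f,st=pickle.load(open("w14.pkl","rb")); hsv=cv2.cvtColor(f["image"],cv2.COLOR_RGB2HSV)
m=cv2.inRange(hsv,(0,0,50),(180,22,150)); m=cv2.morphologyEx(m,cv2.MORPH_OPEN,np.ones((9,9),np.uint8))
for c in cv2.findContours(m,cv2.RETR_EXTERNAL,cv2.CHAIN_APPROX_NONE)[0]:
    if cv2.pointPolygonTest(c,(317.,150.),False)>=0:
        P=(ray(f,c[:,0],st["tool_pos"][2]+.009,st)-st["tool_pos"])@RT(st["tool_rot"])*1000
        print(P.min(0),P.max(0),rect(P[P[:,0]>15]))
E
```

```text
t 27.2167 at [512.5  34.8 104. ] yaw 3.8 tilt [ 0.1  -0.01] j [-0.08 -0.08  1.99  0.    1.23 -1.71]
turn z -8.4 then shift [-43.6 308.1  44. ]
27.2167 [0.5125 0.0348 0.104 ] yaw 3.8 z [ 0.002 -0.    -1.   ]
[-32.78515505 -34.78745745  -9.1502081 ] [85.65488149 33.91925337 -8.94016105] (array([50397.1,  -409.6]), 70523.3, 68381.2, 0.0)
```

>>> play_rows(commands=[[0,15,0,0,0,-4.2],[-5,30,0,0,0,-4.2],[-5,35,0,0,0,0],[-5,35,0,0,0,0],[-5,35,0,0,0,0]])

```text
time: 27.68
tool_pos: [0.5026, 0.1869, 0.1009]
tool_rot: [-0.002, -0.106, 0.994, -0.0]
contact_force: [0.7, -0.3, -5.7]
gripper_width: 0.734
grasp_force: 68.2
```

>>> play_rows(commands=[[-5,35,0,0,0,0],[-5,35,0,0,0,0],[-5,35,0,0,0,0],[-5,25,0,0,0,0],[-3,15,0,0,0,0]])

```text
time: 28.1
tool_pos: [0.4944, 0.3347, 0.1008]
tool_rot: [-0.002, -0.107, 0.994, -0.0]
contact_force: [-0.2, -0.3, -5.5]
gripper_width: 0.73
grasp_force: 68.3
```

>>> play_rows(commands=[[0,0,0,0,0,0],[0,0,0,0,0,0],[0,0,0,0,0,0]])

```text
time: 28.35
tool_pos: [0.4957, 0.3313, 0.1018]
tool_rot: [-0.001, -0.106, 0.994, -0.001]
contact_force: [0.2, -0.4, -6.1]
gripper_width: 0.731
grasp_force: 68.4
```

```bash
python3 go.py 490 345.1 26 12.2; python3 snap.py w15; python3 - <<'E'
from h import *
for w in("w14","w15"):
  f,st=pickle.load(open(w+".pkl","rb")); hsv=cv2.cvtColor(f["image"],cv2.COLOR_RGB2HSV).astype(int)
  for h in (.009,):
    for x in (.08,.065,.045,.03):
      # row of image crossing the stone top at tool x
      P=st["tool_pos"]+RT(st["tool_rot"])@np.array([x,0,-h]); u,v=proj(f,P,st)[0].round().astype(int)
      s=(hsv[v,:,1]<22)&(hsv[v,:,2]<150)&(hsv[v,:,2]>50); a=u
      while s[a-1] or s[a-2]: a-=1
      b=u
      while s[b+1] or s[b+2]: b+=1
      Q=(ray(f,[[a,v],[b,v]],st["tool_pos"][2]+h,st)-st["tool_pos"])@RT(st["tool_rot"])*1000
      print(w,x,(a,b,v),Q[:,1].round(1),(Q[1,1]-Q[0,1]).round(1))
E
```

```text
t 28.35 at [495.7 331.3 101.8] yaw 12.17 tilt [-0.13 -0.11] j [ 0.46  0.12  1.8  -0.    1.23 -1.32]
turn z -0.03 then shift [ 2.6 14.7 75.8]
28.35 [0.4957 0.3313 0.1018] yaw 12.17 z [-0.002 -0.002 -1.   ]
w14 0.08 (np.int64(240), np.int64(394), np.int64(92)) [-31.2  31.3] 62.4
w14 0.065 (np.int64(243), np.int64(391), np.int64(130)) [-31.   31.1] 62.1
w14 0.045 (np.int64(246), np.int64(388), np.int64(177)) [-31.1  31.2] 62.4
w14 0.03 (np.int64(248), np.int64(385), np.int64(210)) [-31.3  30.9] 62.2
w15 0.08 (np.int64(240), np.int64(393), np.int64(92)) [-31.2  31. ] 62.2
w15 0.065 (np.int64(243), np.int64(391), np.int64(130)) [-31.   31.2] 62.3
w15 0.045 (np.int64(246), np.int64(387), np.int64(177)) [-31.1  30.9] 62.0
w15 0.03 (np.int64(248), np.int64(385), np.int64(210)) [-31.3  31. ] 62.3
```

The coarse stone is level and centred in the jaws, so I'll lower it into its holder.

>>> play_rows(commands=[[1,6,8,0,0,0],[1.6,8.7,14,0,0,0],[0,0,15,0,0,0],[0,0,14,0,0,0],[0,0,9,0,0,0]])

```text
time: 28.82
tool_pos: [0.4889, 0.3456, 0.04]
tool_rot: [-0.002, -0.106, 0.994, -0.001]
contact_force: [-1.3, 0.8, -6.1]
gripper_width: 0.733
grasp_force: 68.3
```

>>> play_rows(commands=[[0,0,4,0,0,0],[0,0,0,0,0,0],[0,0,0,0,0,0],[0,0,0,0,0,0]])

```text
time: 29.15
tool_pos: [0.4915, 0.3468, 0.0403]
tool_rot: [0.001, -0.106, 0.994, 0.0]
contact_force: [-0.2, -0.4, -5.0]
gripper_width: 0.733
grasp_force: 68.3
```

```bash
python3 go.py 490 345.1 26 12.2; python3 snap.py w16; python3 - <<'E'
from h import *
f,st=pickle.load(open("w16.pkl","rb")); hsv=cv2.cvtColor(f["image"],cv2.COLOR_RGB2HSV)
m=cv2.inRange(hsv,(12,65,115),(32,200,255)); m=cv2.morphologyEx(m,cv2.MORPH_OPEN,np.ones((3,3),np.uint8))
# expected outer top edge of holder near end and sides, in recess frame (mm), vs image along the lines
a=np.radians(12.2); u=np.array([-np.cos(a),-np.sin(a)]); w=np.array([-u[1],u[0]])*-1
c=np.array([.490,.3451])
for name,d,o,half in (("near end",u,0*u,105.5),("side+",w,.07*u,50),("side-",-w,.07*u,50)):
    r=np.arange(half-25,half+25,.5)/1000
    q=proj(f,np.array([[*(c+o+d*t),.016] for t in r]),st).round().astype(int)
    ok=[(0<=x<640 and 0<=y<400 and m[y,x]>0) for x,y in q]
    k=[round(t*1000,1) for t,b in zip(r,ok) if b]; print(name,"wood from",k[:1],"to",k[-1:],"expect outer",half, q[0],q[-1])
E
```

```text
t 29.15 at [491.5 346.8  40.3] yaw 12.19 tilt [0.1  0.05] j [ 0.49  0.21  1.81  0.    1.12 -1.29]
turn z -0.01 then shift [ 1.8 -1.3 14.3]
29.15 [0.4915 0.3468 0.0403] yaw 12.19 z [ 0.002  0.001 -1.   ]
near end wood from [np.float64(90.0)] to [np.float64(100.5)] expect outer 105.5 [314  94] [314 -18]
side+ wood from [np.float64(41.5)] to [np.float64(48.0)] expect outer 50 [361 115] [455 115]
side- wood from [np.float64(39.0)] to [np.float64(52.5)] expect outer 50 [267 115] [173 115]
```

>>> play_rows(commands=[[1.3,-2.3,5,0,0,0],[0,0,4,0,0,0],[0,0,2.5,0,0,0],[0,0,1,0,0,0],[0,0,0,0,0,0]])

```text
time: 29.62
tool_pos: [0.4897, 0.3437, 0.0264]
tool_rot: [-0.0, -0.106, 0.994, -0.0]
contact_force: [-0.4, 0.1, -5.4]
gripper_width: 0.732
grasp_force: 68.3
```

>>> play_rows(commands=[[0,0,0.8,0,0,0],[0,0,0.5,0,0,0],[0,0,0,0,0,0],[0,0,0,0,0,0]])

```text
time: 29.95
tool_pos: [0.4901, 0.344, 0.0261]
tool_rot: [0.0, -0.106, 0.994, 0.0]
contact_force: [-2.8, -1.7, -1.0]
gripper_width: 0.734
grasp_force: 68.9
```

>>> play_rows(commands=[[0,0,0.6,0,0,0],[0,0,0,0,0,0],[0,0,0,0,0,0]])

```text
time: 30.2
tool_pos: [0.4901, 0.344, 0.026]
tool_rot: [0.0, -0.106, 0.994, -0.0]
contact_force: [-4.5, -2.1, 5.1]
gripper_width: 0.733
grasp_force: 69.6
```

>>> play_rows(commands=[[0,0,0,0,0,0],[0,0,0,0,0,0],[0,0,0,0,0,0],[0,0,-8,0,0,0],[0,0,-20,0,0,0]], hand=85)

```text
time: 30.62
tool_pos: [0.488, 0.3428, 0.0505]
tool_rot: [-0.003, -0.106, 0.994, -0.001]
contact_force: [-0.8, -0.6, -0.7]
gripper_width: 0.997
grasp_force: 0.0
```

>>> play_rows(commands=[[0,0,-35,0,0,0],[-20,0,-35,0,0,0],[-30,0,-35,0,0,0],[-30,0,-25,0,0,0],[-10,-20,0,0,0,0]])

```text
time: 31.03
tool_pos: [0.5851, 0.3468, 0.1894]
tool_rot: [0.008, -0.107, 0.994, 0.003]
contact_force: [1.1, 0.3, 0.4]
gripper_width: 0.992
grasp_force: 0.0
```

>>> play_rows(commands=[[0,0,0,0,0,0],[0,0,0,0,0,0],[0,0,0,0,0,0]])

```text
time: 31.28
tool_pos: [0.5784, 0.3426, 0.1787]
tool_rot: [-0.001, -0.106, 0.994, -0.0]
contact_force: [0.2, -0.8, -0.2]
gripper_width: 0.996
grasp_force: 0.0
```

```bash
python3 snap.py w17; python3 - <<'E'
from h import *
f,st=pickle.load(open("w17.pkl","rb")); hsv=cv2.cvtColor(f["image"],cv2.COLOR_RGB2HSV).astype(int)
H,S,V=hsv[...,0],hsv[...,1],hsv[...,2]
def at(m,X,z,n,o=5):
    m=cv2.morphologyEx(m.astype(np.uint8)*255,cv2.MORPH_OPEN,np.ones((o,o),np.uint8)); p=proj(f,X,st)[0]
    for c in cv2.findContours(m,cv2.RETR_EXTERNAL,cv2.CHAIN_APPROX_NONE)[0]:
        if cv2.pointPolygonTest(c,tuple(map(float,p)),False)>=0: print(n,rect(ray(f,c[:,0],z,st)),c[:,0].min(0),c[:,0].max(0))
at((S<22)&(V<150)&(V>50),[.49,.344,.035],.035,"coarse top")
at((H>12)&(H<32)&(S>65)&(V>115)|(S<22)&(V<150)&(V>50),[.49,.344,.035],.016,"coarse holder+stone")
at((H<14)&(S>110)&(V>50),[.6188,.181,.03],.028,"fluted")
E
```

```text
31.2833 [0.5784 0.3426 0.1787] yaw 12.19 z [-0.002 -0.    -1.   ]
coarse top (array([491.7, 344.5]), 171.0, 62.1, 12.2) [304   0] [376 194]
coarse holder+stone (array([496. , 351.5]), 196.6, 118.8, 12.2) [281   0] [401 206]
fluted (array([617.4, 185.4]), 78.4, 54.2, -7.1) [132 155] [194 232]
```

Every stone reached its floor height at contact, so all four are seated in their recesses. Handing in.

```bash
python3 -c "
from plant import manip
print(manip.job_done())"
```

```text
the job is handed in; nothing more can be done
None
```

I set all four stones down in their own holders with none dropped, each bottoming out at its recess-floor height, and handed the job in at about 31 s; no verdict was returned.

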